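# Take apart and rack the nested crucibles

## Task

The washed porcelain crucibles have come back mixed and nested. Pull the nested ones apart and stand every crucible upright in the rack for its size, one crucible to a well with its foot fully down in it: the two small crucibles in the small-welled rack, the two medium ones in the medium rack and the large one in the free well of the large rack. It is porcelain, so set the crucibles down and do not drop them, and do not disturb the large crucible that is already racked or the blue-capped vial.

Things in the scene. Friction and masses are not known exactly. Their poses are not given: they have to be found in the camera images.
- crucible_small_1: small open white porcelain crucible, 33 mm across the rim, 40 mm high. At the start loosely nested in crucible_medium_2: stands on its inner floor, the top 17 mm above its rim, not stuck. About 40 g. Origin: centre of its underside, z up. Foot 19 mm across, widening upward; wall upright, 3 mm thick, from 27 mm height to the rim; inner floor 20 mm above the underside.
- crucible_small_2: small open white porcelain crucible, 33 mm across the rim, 40 mm high. At the start it stands alone on the desk. About 40 g. Origin: centre of its underside, z up. Foot 19 mm across, widening upward; wall upright, 3 mm thick, from 27 mm height to the rim; inner floor 20 mm above the underside.
- crucible_medium_1: medium open white porcelain crucible, 48 mm across the rim, 43 mm high. At the start loosely nested in crucible_large: stands on its inner floor, the top 17 mm above its rim, not stuck. About 70 g. Origin: centre of its underside, z up. Foot 33 mm across, widening upward; wall upright, 3 mm thick, from 27 mm height to the rim; inner floor 20 mm above the underside.
- crucible_medium_2: medium open white porcelain crucible, 48 mm across the rim, 43 mm high. At the start it stands on the desk with crucible_small_1 nested in it. About 70 g. Origin: centre of its underside, z up. Foot 33 mm across, widening upward; wall upright, 3 mm thick, from 27 mm height to the rim; inner floor 20 mm above the underside.
- crucible_large: large open white porcelain crucible, 64 mm across the rim, 46 mm high. At the start it stands on the desk with crucible_medium_1 nested in it. About 110 g. Origin: centre of its underside, z up. Foot 48 mm across, widening upward; wall upright, 3 mm thick, from 27 mm height to the rim; inner floor 20 mm above the underside.
- crucible_racked: large open white porcelain crucible, 64 mm across the rim, 46 mm high. Already stands in one well of rack_large and stays there. About 110 g. Origin: centre of its underside, z up. Foot 48 mm across, widening upward; wall upright, 3 mm thick, from 27 mm height to the rim; inner floor 20 mm above the underside.
- rack_small: fixed grey plastic rack for the small crucibles: block 65 x 150 x 16 mm high with two round wells 30 mm across at x = 0, y = +35 and -35 mm. Well floor 5 mm above the rack's underside, edges bevelled; about 5 mm play round a small crucible's foot; bigger feet do not go in. Origin: centre of the underside, z up.
- rack_medium: fixed grey plastic rack for the medium crucibles: block 79 x 178 x 16 mm high with two round wells 44 mm across at x = 0, y = +42 and -42 mm. Well floor 5 mm above the rack's underside, edges bevelled; about 5 mm play round a medium crucible's foot; bigger feet do not go in. Origin: centre of the underside, z up.
- rack_large: fixed grey plastic rack for the large crucibles: block 95 x 210 x 16 mm high with two round wells 59 mm across at x = 0, y = +50 and -50 mm. Well floor 5 mm above the rack's underside, edges bevelled; about 5 mm play round a large crucible's foot; bigger feet do not go in. Origin: centre of the underside, z up. crucible_racked fills one well.
- vial: bystander: a standing white vial with a blue screw cap, 32 mm across and 96 mm high, loose on the desk behind the racks. Origin: centre of its underside, z up.
Not all that is in view belongs to the job. What is shaped like the crucible_racked but orange or yellow is not meant.

How it is judged:
At the end, for the whole second after the job is handed in: Every crucible, the already racked one too, stands still in its own well of the rack for its size: within 10 mm of a well's centre along each rack axis, underside less than 9 mm above the rack's underside (well floor: 5 mm), tilted less than 0.12 rad (x of crucible_small_1 in the frame of rack_small between -0.01 and 0.01 m and (y of crucible_small_1 in the frame of rack_small between -0.045 and -0.025 m or y of crucible_small_1 in the frame of rack_small between 0.025 and 0.045 m) and z of each of crucible_small_1, crucible_small_2 in the frame of rack_small below 0.009 m and angle between each of crucible_small_1, crucible_small_2, crucible_medium_1, crucible_medium_2, crucible_large, crucible_racked's own z axis and vertical below 0.12 rad and linear speed of each of crucible_small_1, crucible_small_2, crucible_medium_1, crucible_medium_2, crucible_large, crucible_racked below 0.02 m/s and x of crucible_small_2 in the frame of rack_small between -0.01 and 0.01 m and (y of crucible_small_2 in the frame of rack_small between -0.045 and -0.025 m or y of crucible_small_2 in the frame of rack_small between 0.025 and 0.045 m) and x of crucible_medium_1 in the frame of rack_medium between -0.01 and 0.01 m and (y of crucible_medium_1 in the frame of rack_medium between -0.052 and -0.032 m or y of crucible_medium_1 in the frame of rack_medium between 0.032 and 0.052 m) and z of each of crucible_medium_1, crucible_medium_2 in the frame of rack_medium below 0.009 m and x of crucible_medium_2 in the frame of rack_medium between -0.01 and 0.01 m and (y of crucible_medium_2 in the frame of rack_medium between -0.052 and -0.032 m or y of crucible_medium_2 in the frame of rack_medium between 0.032 and 0.052 m) and x of crucible_large in the frame of rack_large between -0.01 and 0.01 m and (y of crucible_large in the frame of rack_large between -0.06 and -0.04 m or y of crucible_large in the frame of rack_large between 0.04 and 0.06 m) and z of each of crucible_large, crucible_racked in the frame of rack_large below 0.009 m and x of crucible_racked in the frame of rack_large between -0.01 and 0.01 m and (y of crucible_racked in the frame of rack_large between -0.06 and -0.04 m or y of crucible_racked in the frame of rack_large between 0.04 and 0.06 m)); the robot touches nothing.
It fails at once if the large crucible that was already racked is knocked out of its well or shifted more than 20 mm (distance of crucible_racked from where it was at the start of the episode above 0.02 m).
It fails at once if the blue-capped vial is shifted more than 20 mm (distance of vial from where it was at the start of the episode above 0.02 m).
It fails at once if a crucible is dropped: it moves faster than 0.7 m/s within 30 mm of the desk (a free fall of more than about 25 mm) ((height (world z) of crucible_small_1 below 0.03 m and linear speed of crucible_small_1 above 0.7 m/s) or (height (world z) of crucible_small_2 below 0.03 m and linear speed of crucible_small_2 above 0.7 m/s) or (height (world z) of crucible_medium_1 below 0.03 m and linear speed of crucible_medium_1 above 0.7 m/s) or (height (world z) of crucible_medium_2 below 0.03 m and linear speed of crucible_medium_2 above 0.7 m/s) or (height (world z) of crucible_large below 0.03 m and linear speed of crucible_large above 0.7 m/s)).
It also fails if it takes over 118 s, if anything falls off the work surface, if the arm or the gripper's body presses on something with over 40 N, if the wrist force passes 120 N, or if a joint passes its speed limit or range.

## Robot

A 7-joint arm with a two-finger parallel gripper is mounted at the origin on the work surface; the furniture and walls round the work are solid. World frame = base frame: x ahead of the robot, y to its left, z up, the work surface at z = 0. Lengths are in m, angles in rad, forces in N, time in s.
With the tool pointing down it reaches from about 0.35 to 0.9 m from the base axis. Payload 8.1 kg.
Tool frame: the origin (TCP) lies at the very end of the fingers, on their centre line; the grasp point (between the pads) lies 19 mm behind it (arm.grasp_offset is the distance from the TCP to the grasp point, in m); z points along the fingers, y is the direction in which the jaws open and shut (so a half turn about z gives the same grasp; the last joint's range is limited). The gripper opens to 92 mm and grips with 3 to 60 N. Pads are 19 mm wide; open, the fingers measure 130 mm over their backs; the gripper's body (75 mm by 190 mm) begins 47 mm behind the grasp point.
Start: joints at [-1.326, 0.434, 0.025, 1.573, -0.012, 1.134, -0.075], TCP at [0.213, 0.588, 0.227] pointing down, gripper open.
Joint ranges: [-2.62, 2.62], [-0.44, 2.09], [-1.27, 1.32], [0.08, 2.57], [-1.32, 4.46], [0.12, 2], [-2.74, 2.74]. Speed limits (rad/s): [2.22, 2.22, 3.01, 3.01, 3.14, 3.14, 3.14].

## Interface

Orientations are given as a rotation vector (axis times angle).
In Python, from cell import arm, eyes, workorder gives the robot as it stands.
- The arm moves only by the shell command python3 -m inch 'ROWS' [FORCE]. ROWS is JSON, a list that holds one entry, the list of rows, each a list of 5 numbers: the closure, from 0 (fully open) to 1 (shut), then the shift along the tool's x, y, z in mm, then the turn about the tool's z in degrees. A call has 1 to 12 rows; each row shifts and turns the pose as measured when the row begins, along the tool's axes as they then stand; what a row does not reach is not made up. A row lasts 1/10 s, in which the tool goes at most 50 mm and 8.59 degrees, less where a joint would pass 70% of its speed; a pose out of reach is approached as far as the arm can. A call with a gripper value outside its range is refused whole. The fingers move at their own pace and stop on an object; FORCE is the grip in N (left out, the last holds). Time passes only in rows, so rows that do not move let the fingers close. It gives the time, the measured TCP pose, the force and the opening at its end, in the units of the state.
- arm.observe(): the state, without advancing time (a new reading comes with each control period).
- eyes.get_image(name): name is "scene" or "top" or "wrist"; returns a dict with "frame" (384x512x3 uint8, blue, green, red), "intrinsics" (3x3 intrinsics, pixels), "rvec" (rotation vector, rad) and "tvec" (3), from world to camera coordinates, as OpenCV has them; the wrist camera has in their place "T_tool_cam" (4x4, takes a point from camera to tool coordinates, whose origin is the TCP and whose axes are the flange's). Camera axes: x right, y down, z forward; pixel columns grow to the right and rows downward; lengths in m; the calibration is good to about 2 mm. A picture is of the moment at which its call begins: read the wrist's pose just before it. There is no depth.
- workorder.sign_off(): hands the job in, once; it reports no verdict.
The state is a dict: "clock": time; "joints": joint angles; "dq": joint speeds; "joint_efforts": joint torques, N m; "position": TCP position; "ee_rot": TCP orientation; "force": force on the tool from outside, world axes, zero at the start; "ft_torque": the same for the moment, N m; "width": opening from 0.0 (shut) to 1.0 (fully open).
Only numpy, scipy, OpenCV 4.12 (cv2) and the standard library are available. Lean on these libraries where they do the work, as an engineer would, in place of code of your own. Each camera call takes 0.05 s, during which the arm holds its last target.

## Working session

There is one attempt and no reset: what is moved stays moved. The work goes in short steps, Python scripts to look and compute and a shell command to move; the robot and the scene stay as the last step left them, time stands still between calls to the robot, and variables do not carry over. Pictures are saved under pics/ and viewed, and the job is handed in when it is done.

```bash
ls; mkdir -p pics; python3 - <<'E'
from cell import arm, eyes
import cv2
s=arm.observe()
for k in s: print(k,s[k])
print(arm.grasp_offset)
for n in("scene","top","wrist"):
    d=eyes.get_image(n); cv2.imwrite(f"pics/{n}0.png",d["frame"])
    print(n,{k:v for k,v in d.items() if k!="frame"})
E
```

```text
pics
clock 0.0
joints [-1.32562177  0.43521646  0.0249425   1.57410354 -0.01158591  1.13397525
 -0.07509856]
dq [-0.00061409  0.00211943 -0.00184074 -0.0016576   0.00063589 -0.00013875
  0.00070091]
joint_efforts [ 7.90473878e-04 -6.67847300e+01  9.85505171e-01 -3.14457214e+01
 -6.04988867e-02  4.32220974e-02  1.82953181e-04]
position [0.21287225 0.58709043 0.22594617]
ee_rot [-5.43565569e-01 -3.09407886e+00  2.43872466e-03]
force [ 0.44614803  0.45466158 -0.51253879]
ft_torque [-0.00732967 -0.00204771  0.00034858]
width 0.9990136644299387
0.0188
scene {'intrinsics': array([[391.00773884,   0.        , 255.89442485],
       [  0.        , 391.00773884, 192.40097716],
       [  0.        ,   0.        ,   1.        ]]), 'rvec': array([ 2.06560999, -1.20301446,  0.49403129]), 'tvec': array([-0.33141156,  0.3649526 ,  0.70527998])}
top {'intrinsics': array([[469.45719758,   0.        , 251.32468356],
       [  0.        , 469.45719758, 191.80961058],
       [  0.        ,   0.        ,   1.        ]]), 'rvec': array([ 2.16144712, -2.20014904,  0.05918733]), 'tvec': array([-0.02698874,  0.58459314,  1.29523078])}
wrist {'intrinsics': array([[337.08613285,   0.        , 253.46444807],
       [  0.        , 337.08613285, 190.56026244],
       [  0.        ,   0.        ,   1.        ]]), 'T_tool_cam': array([[ 3.06980569e-04, -9.67379534e-01, -2.53331290e-01,
         6.75893193e-02],
       [ 9.99999953e-01,  2.94164158e-04,  8.84698007e-05,
         5.96408043e-04],
       [-1.10628890e-05, -2.53331305e-01,  9.67379579e-01,
        -1.57172838e-01],
       [ 0.00000000e+00,  0.00000000e+00,  0.00000000e+00,
         1.00000000e+00]])}
```

View pics/top0.png

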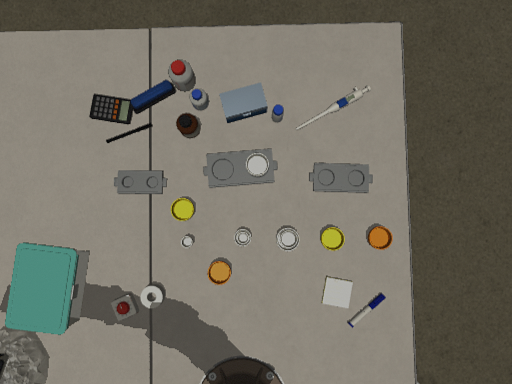

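View pics/scene0.png

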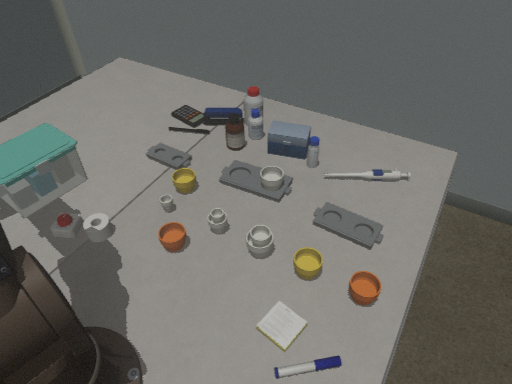

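View pics/wrist0.png

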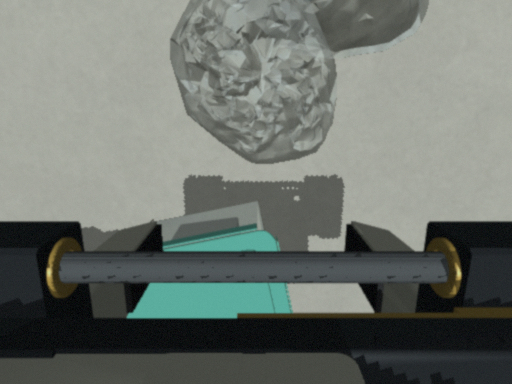

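The top view shows the small crucible alone at (187,241), the small-in-medium nest at (243,237) and the medium-in-large nest at (287,238). The racks are small (140,182), large (240,168) with its racked crucible at (257,165), and medium (341,178). The vial is one of the blue-capped items, either (278,112) or (199,98). The white mug-like thing at (151,296) is clutter. I'll enlarge the view to confirm.

```bash
cat > h.py <<'E'
import numpy as np, cv2
from scipy.spatial.transform import Rotation as R
from cell import arm, eyes
def ray(d,u,v,z,st=None):
    K=d["intrinsics"]; c=cv2.undistortPoints(np.array([[[u,v]]],float),K,None)[0,0]; r=np.array([c[0],c[1],1.])
    if "rvec" in d:
        Rm=cv2.Rodrigues(d["rvec"])[0]; o=-Rm.T@d["tvec"]; r=Rm.T@r
    else:
        T=np.eye(4);T[:3,:3]=R.from_rotvec(st["ee_rot"]).as_matrix();T[:3,3]=st["position"];T=T@d["T_tool_cam"]
        o=T[:3,3]; r=T[:3,:3]@r
    return o+r*(z-o[2])/r[2]
def proj(d,p):
    return cv2.projectPoints(np.array([p],float),d["rvec"],d["tvec"],d["intrinsics"],None)[0][0,0]
E
python3 - <<'E'
from h import *
d=eyes.get_image("top");f=d["frame"]
c=cv2.resize(f[130:260,100:400],None,fx=2.6,fy=2.6,interpolation=cv2.INTER_CUBIC);cv2.imwrite("pics/c1.png",c)
s=eyes.get_image("scene")["frame"];cv2.imwrite("pics/c2.png",cv2.resize(s[70:280,130:400],None,fx=2.8,fy=2.8,interpolation=cv2.INTER_CUBIC))
E
```

```text
(no output)
```

View pics/c1.png

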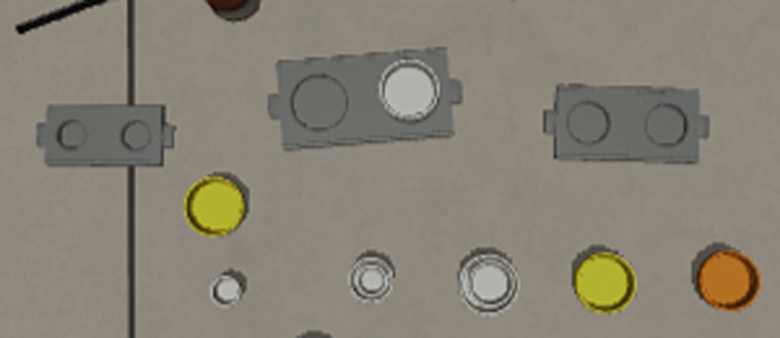

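View pics/c2.png

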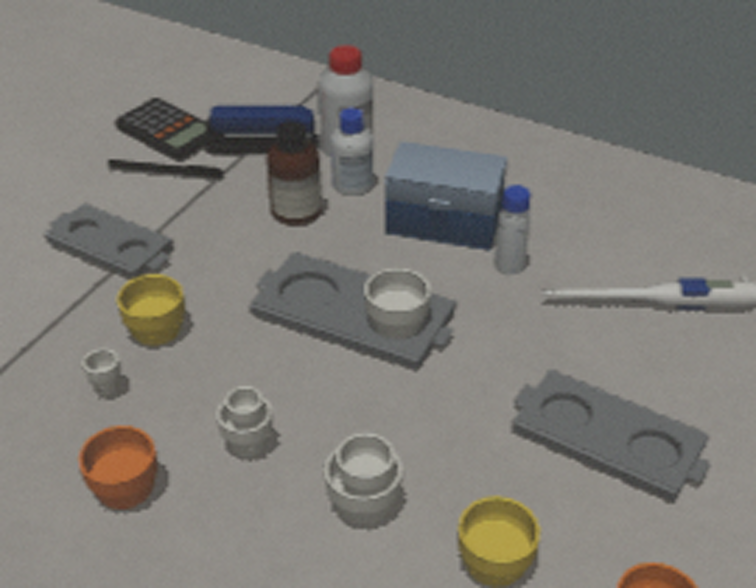

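The crop confirms three white crucible groups: alone at (228,290), the small/medium nest at (371,279) and the large nest at (489,283). The yellow and orange pots are decoys. The slim white vial is the one by the box, and I'll stay clear of both blue caps. Next I'll measure crucibles and wells.

```bash
python3 - <<'E'
from h import *
d=eyes.get_image("top");f=d["frame"]
hsv=cv2.cvtColor(f,cv2.COLOR_BGR2HSV);g=cv2.cvtColor(f,cv2.COLOR_BGR2GRAY)
# racks: dark-grey relative to desk
for n,(x0,y0,x1,y1) in dict(small=(108,160,172,204),large=(196,140,285,196),medium=(302,155,380,200)).items():
    m=((g<118)&(g>50)).astype(np.uint8)*255; q=np.zeros_like(m);q[y0:y1,x0:x1]=m[y0:y1,x0:x1]
    q=cv2.morphologyEx(q,cv2.MORPH_CLOSE,np.ones((7,7)));q=cv2.morphologyEx(q,cv2.MORPH_OPEN,np.ones((13,13)))
    cs,_=cv2.findContours(q,cv2.RETR_EXTERNAL,2);c=max(cs,key=cv2.contourArea);r=cv2.minAreaRect(c)
    b=cv2.boxPoints(r);print(n,np.round(r[0],1),np.round(r[1],1),r[2],"ctr",np.round(ray(d,*r[0],.016),4))
    w=[ray(d,*p,.016)[:2] for p in b];print("  sides",[round(float(np.linalg.norm(w[i]-w[i-1])),3) for i in range(4)], "corners",np.round(w,3).tolist())
print(g[182,110:172]);print(g[240,175:200])
# white
for n,(x,y,zr,rr) in dict(s2=(187,241,.040,7),n1=(243,237,.043,10),n2=(287,238,.046,13),rk=(257,165,.051,13)).items():
    q=np.zeros_like(g);a=18;q[y-a:y+a,x-a:x+a]=((g[y-a:y+a,x-a:x+a]>145)&(hsv[y-a:y+a,x-a:x+a,1]<60))*255
    cs,_=cv2.findContours(q,cv2.RETR_EXTERNAL,2);c=max(cs,key=cv2.contourArea);h=cv2.convexHull(c)
    (u,v),rad=cv2.minEnclosingCircle(h);P=ray(d,u,v,zr);e=ray(d,u+rad,v,zr)
    print(n,round(u,1),round(v,1),round(rad,1),np.round(P,4),"diam",round(2*float(np.linalg.norm(e-P)),4),'bbox',cv2.boundingRect(c))
for p in [(278,112),(199,98)]: print('cap',ray(d,*p,.096))
E
```

```text
small [140.  181.5] [23. 46.] 90.0 ctr [0.6191 0.2762 0.016 ]
  sides [0.065, 0.13, 0.065, 0.13] corners [[0.653, 0.341], [0.651, 0.211], [0.585, 0.211], [0.588, 0.341]]
large [227.3 168.5] [34.9 41.1] 87.27368927001953 ctr [0.6513 0.0294 0.016 ]
  sides [0.099, 0.116, 0.099, 0.116] corners [[0.699, 0.089], [0.703, -0.027], [0.604, -0.03], [0.6, 0.086]]
medium [340.5 177.5] [29. 55.] 90.0 ctr [ 0.6199 -0.2882  0.016 ]
  sides [0.082, 0.154, 0.082, 0.154] corners [[0.662, -0.212], [0.659, -0.367], [0.578, -0.364], [0.581, -0.21]]
[139 142 139 134  94  98 103 105 102 102 102  85  49  58 105 102 102 103
 103 104 103 103  97  96 104 104 104 104 104 103 104 104 104 104 104 102
  75  54 109 106 104 104 105 104 104 105 103  96  98 104 105 105  94 101
 106 104  83 139 135 135 135 135]
[134 135 137 136 134 142 166  81 108 178 180 178 178 178 179 181 172  97
  71  88 138 137 136 136 134]
s2 187.8 241.1 4.3 [0.4502 0.139  0.04  ] diam 0.0238 bbox (184, 237, 8, 8)
n1 244.6 236.3 5.9 [ 0.4609 -0.0172  0.043 ] diam 0.032 bbox (239, 232, 12, 11)
n2 285.3 237.7 9.3 [ 0.4553 -0.128   0.046 ] diam 0.0507 bbox (277, 229, 18, 18)
rk 257.1 165.9 10.4 [ 0.6527 -0.0547  0.051 ] diam 0.057 bbox (247, 156, 21, 19)
cap [ 0.79073653 -0.11309329  0.096     ]
cap [0.83307044 0.09740405 0.096     ]
```

```bash
cat >> h.py <<'E'
def go(x,y,z,yaw=180.):
    "remaining shift in tool axes (mm), turn (deg) about tool z; yaw = world heading of tool x"
    s=arm.observe();M=R.from_rotvec(s["ee_rot"]).as_matrix()
    dd=M.T@(np.array([x,y,z])-s["position"])*1000
    h=np.degrees(np.arctan2(M[1,0],M[0,0]));t=-((yaw-h+180)%360-180)
    print("clk",round(s["clock"],2),"pos",np.round(s["position"],4),"heading",round(h,2),"tilt",round(float(np.degrees(np.arccos(-M[2,2]))),2),"w",round(s["width"],3),"F",np.round(s["force"],1))
    print("shift now",np.round(dd,1),"turn",round(t,1)," shift at yaw",np.round([(R.from_euler('z',yaw,degrees=True).as_matrix()@np.diag([1,-1,-1])).T@(np.array([x,y,z])-s["position"])*1000],1))
E
python3 -m inch '[[[0,0,0,-5,-7],[0,0,0,-5,-7],[0,0,0,-5,-6]]]'; python3 -c "
from h import *; go(.5,.1,.25)"
```

```text
clock: 0.6
position: [0.2126, 0.5868, 0.2407]
ee_rot: [0.019, -3.141, 0.005]
force: [-0.5, 0.2, 0.3]
width: 0.997
clk 0.6 pos [0.2126 0.5868 0.2407] heading -179.32 tilt 0.17 w 0.997 F [-0.5  0.2  0.3]
shift now [-281.6 -490.2   -8. ] turn 0.7  shift at yaw [[-287.4 -486.8   -9.3]]
```

```bash
python3 -m inch '[[[0,-26,-42,0,0],[0,-26,-42,0,0],[0,-26,-42,0,0],[0,-26,-42,0,0],[0,-26,-42,0,0],[0,-26,-42,0,0],[0,-26,-42,0,0],[0,-26,-42,0,0],[0,-26,-42,0,0],[0,-26,-42,0,0],[0,-26,-42,0,0],[0,0,0,0,0]]]'; python3 -c "
from h import *; go(.5,.05,.25)
s=arm.observe();d=eyes.get_image('wrist');cv2.imwrite('pics/w1.png',d['frame'])"
```

```text
clock: 1.8
position: [0.5109, 0.122, 0.241]
ee_rot: [-0.032, 3.139, 0.002]
force: [-0.2, -0.5, -0.0]
width: 1.0
clk 1.8 pos [0.5109 0.122  0.241 ] heading -178.82 tilt 0.16 w 1.0 F [-0.2 -0.5 -0. ]
shift now [ 12.3 -71.7  -9.1] turn 1.2  shift at yaw [[ 10.9 -72.   -9. ]]
```

View pics/w1.png

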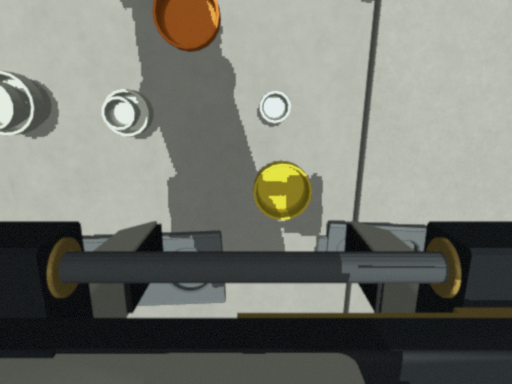

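The wrist view shows the lone small crucible at (275,107), the small/medium nest at (125,112) and the large nest cut off at (5,103). I'll move sideways to centre all three.

```bash
python3 -m inch '[[[0,-2,-40,0,1],[0,-2,-40,0,0],[0,0,-35,0,0],[0,0,0,0,0]]]'; python3 - <<'E'
from h import *
go(.5,.0,.25)
s=arm.observe();d=eyes.get_image('wrist');f=d['frame'];cv2.imwrite('pics/w2.png',f)
g=cv2.GaussianBlur(cv2.cvtColor(f,cv2.COLOR_BGR2GRAY),(3,3),0)
c=cv2.resize(f[40:220,60:460],None,fx=2,fy=2,interpolation=cv2.INTER_CUBIC);cv2.imwrite('pics/w2c.png',c)
E
```

```text
clock: 2.25
position: [0.5139, 0.0127, 0.2399]
ee_rot: [-0.021, 3.141, 0.009]
force: [0.9, 0.5, 0.6]
width: 0.996
clk 2.25 pos [0.5139 0.0127 0.2399] heading -179.24 tilt 0.32 w 0.996 F [0.9 0.5 0.6]
shift now [ 14.  -12.4 -10.1] turn 0.8  shift at yaw [[ 13.9 -12.7 -10.1]]
```

View pics/w2c.png

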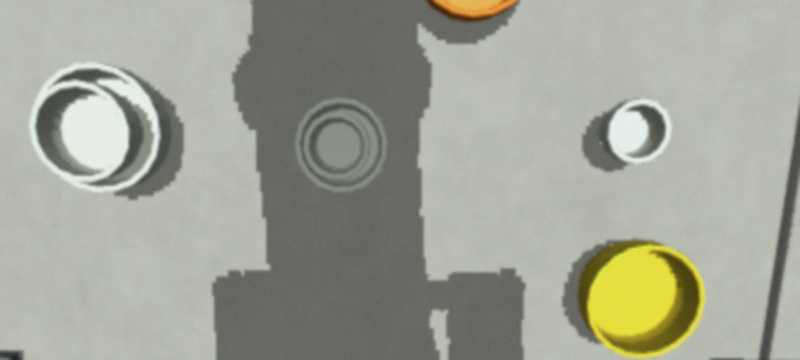

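The crop shows the large rim centred at about (97,128) with the medium rim at (81,132), the medium_2 rim at (341,145) with the small at about (339,146), and small_2 at (639,130). I'll cast those to points and check the sizes.

```bash
python3 - <<'E'
from h import *
s=arm.observe();d=eyes.get_image('wrist');f=d['frame']
for n,cx,cy,r,z,D in [('large',97,128,62.5,.046,64),('med1',81,132,50,.063,48),('med2',341,144.5,45.5,.043,48),('sm1',338.5,146,34,.060,33),('sm2',639,130,32,.040,33)]:
    u,v=60+cx/2-.25,40+cy/2-.25
    P=ray(d,u,v,z,s);Q=ray(d,u+r/2,v,z,s)
    print(n,np.round(P,4),'diam',round(2000*np.linalg.norm(P-Q),1),'want',D)
t=eyes.get_image('top');f=t['frame']
cv2.imwrite('pics/t2.png',cv2.resize(f[225:252,175:305],None,fx=6,fy=6,interpolation=cv2.INTER_CUBIC))
cv2.imwrite('pics/t3.png',cv2.resize(f[145:200,110:210],None,fx=7,fy=7,interpolation=cv2.INTER_CUBIC))
E
```

```text
large [ 0.4503 -0.1296  0.046 ] diam 62.7 want 64
med1 [ 0.4521 -0.1304  0.063 ] diam 47.8 want 48
med2 [ 0.4565 -0.0071  0.043 ] diam 46.5 want 48
sm1 [ 0.4568 -0.0073  0.06  ] diam 33.1 want 33
sm2 [0.4469 0.1459 0.04  ] diam 33.0 want 33
```

View pics/t2.png

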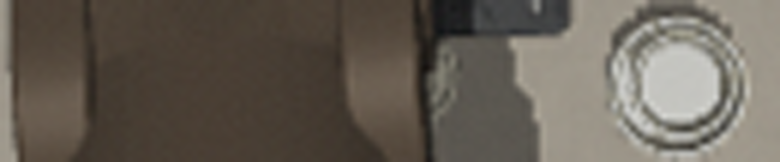

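Diameters agree with the given sizes. Next I'll look at the racks with the wrist camera.

```bash
python3 -m inch '[[[0,-36,26,-2,0],[0,-36,26,-2,0],[0,-36,26,-2,0],[0,-36,26,-2,0],[0,-36,26,-2,0],[0,0,0,0,0]]]' | head -2; python3 - <<'E'
from h import *
go(.7,.13,.25)
s=arm.observe();d=eyes.get_image('wrist');f=d['frame'];cv2.imwrite('pics/w3.png',f)
E
python3 -m inch '[[[0,-2,-40,0,0],[0,-2,-45,0,0],[0,-2,-45,0,0],[0,-2,-45,0,0],[0,-2,-45,0,0],[0,-2,-45,0,0],[0,0,0,0,0]]]' | head -2; python3 - <<'E'
from h import *
go(.7,-.2,.25)
s=arm.observe();d=eyes.get_image('wrist');f=d['frame'];cv2.imwrite('pics/w4.png',f)
E
```

```text
clock: 3.0
position: [0.6918, 0.1734, 0.2489]
clk 3.0 pos [0.6918 0.1734 0.2489] heading -177.99 tilt 0.93 w 1.001 F [-0.2  0.3  0.4]
shift now [ -6.7 -43.6  -1.9] turn 2.0  shift at yaw [[ -8.2 -43.4  -1.1]]
clock: 3.75
position: [0.7076, -0.089, 0.2425]
clk 3.75 pos [ 0.7076 -0.089   0.2425] heading -177.08 tilt 1.24 w 0.999 F [-0.2 -1.  -0.6]
shift now [  13.3 -110.3   -9.4] turn 2.9  shift at yaw [[   7.6 -111.    -7.5]]
```

View pics/w3.png

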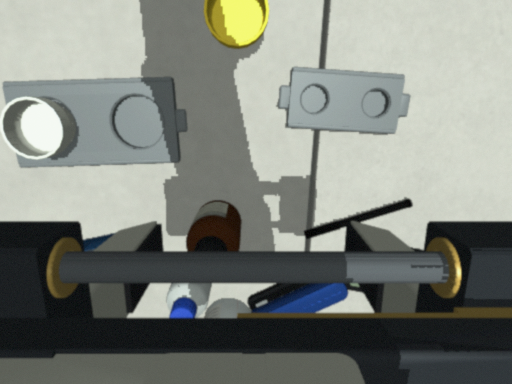

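View pics/w4.png

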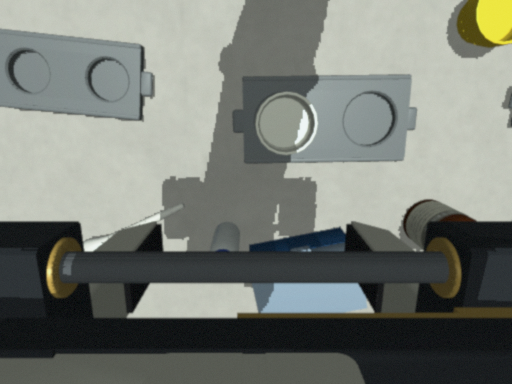

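w3 shows the small rack with wells near (314,98) and (376,102), and the large rack's free well at (138,120). w4 shows medium wells near (29,71) and (109,79), the free large well at (369,118) and the racked crucible at (286,123). I'll measure from enlarged crops at this pose.

```bash
python3 - <<'E'
from h import *
s=arm.observe();go(0,0,0)
d=eyes.get_image('wrist');f=d['frame'];np.savez('w5.npz',p=s['position'],r=s['ee_rot'])
cv2.imwrite('pics/w5a.png',cv2.resize(f[25:130,0:160],None,fx=5,fy=5,interpolation=cv2.INTER_CUBIC))
cv2.imwrite('pics/w5b.png',cv2.resize(f[65:175,230:430],None,fx=4,fy=4,interpolation=cv2.INTER_CUBIC))
E
```

```text
clk 3.8 pos [ 0.7079 -0.0845  0.2426] heading -176.88 tilt 1.39 w 0.997 F [ 0.4  1.  -0.8]
shift now [699.6 117.5 252.8] turn 3.1  shift at yaw [[707.9  84.5 242.6]]
```

View pics/w5a.png

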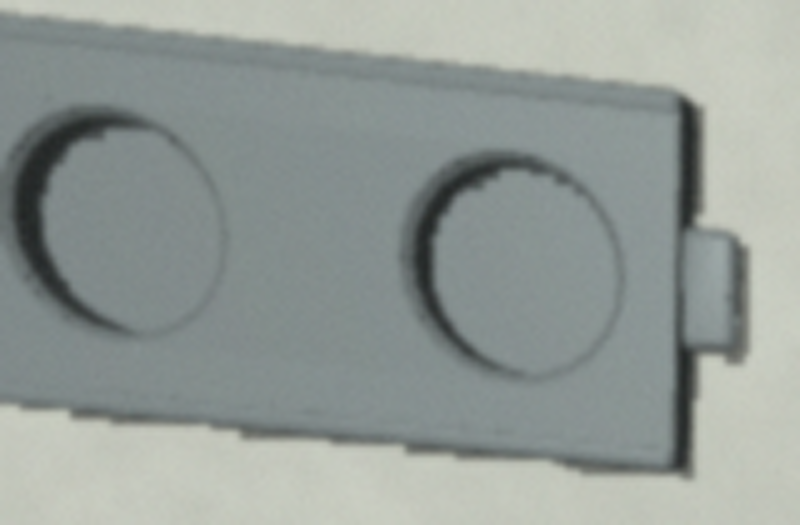

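View pics/w5b.png

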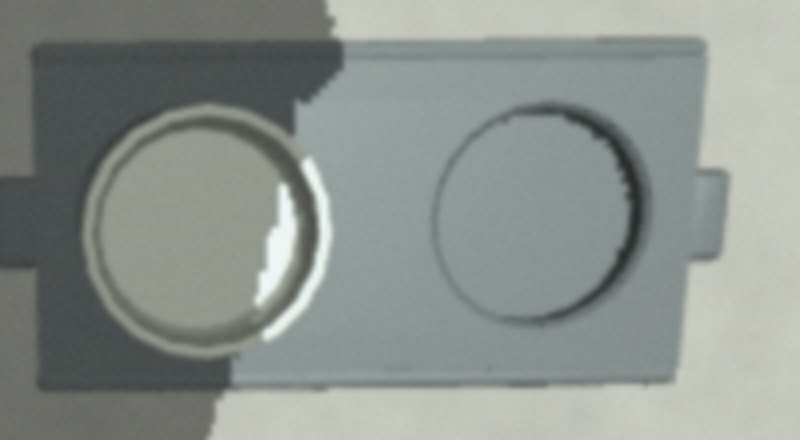

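```bash
python3 - <<'E'
from h import *
s=arm.observe();d=eyes.get_image('wrist');f=d['frame'];go(0,0,0)
z=np.load('w5.npz');S=dict(position=z['p'],ee_rot=z['r'])
P={}
for n,cx,cy,r,k,ox,oy,h,D in [('mR',516,265,108,5,0,25,.016,44),('mL',118,221,110,5,0,25,.016,44),('lg',541,213,108.5,4,230,65,.016,59),('rk',207.5,230,123.5,4,230,65,.051,64)]:
    u,v=ox+(cx+.5)/k-.5,oy+(cy+.5)/k-.5
    for st in (S,s):
        p=ray(d,u,v,h,st);q=ray(d,u+r/k,v,h,st);print(n,np.round(p,4),'diam',round(2000*np.linalg.norm(p-q),1),D)
    P[n]=p
print(np.linalg.norm((P['mR']-P['mL'])[:2]),np.linalg.norm((P['rk']-P['lg'])[:2]))
t=eyes.get_image('top')
for n,x,y in [('sL',72,135),('sR',137,135),('mL',588,124),('mR',666,125),('lg',320,102)]:
    print('top',n,np.round(ray(t,100+(x+.5)/2.6-.5,130+(y+.5)/2.6-.5,.016),4))
E
```

```text
clk 3.9 pos [ 0.7087 -0.0787  0.2426] heading -176.51 tilt 1.55 w 1.003 F [0.2 0.6 0.1]
shift now [700.1 115.4 252.7] turn 3.5  shift at yaw [[708.7  78.7 242.6]]
mR [ 0.6212 -0.2462  0.016 ] diam 46.1 44
mR [ 0.6222 -0.2422  0.016 ] diam 46.0 44
mL [ 0.6169 -0.3296  0.016 ] diam 46.2 44
mL [ 0.6183 -0.3254  0.016 ] diam 46.1 44
lg [0.648  0.0429 0.016 ] diam 61.5 59
lg [0.648  0.0469 0.016 ] diam 61.6 59
rk [ 0.6563 -0.0541  0.051 ] diam 63.2 64
rk [ 0.6566 -0.0503  0.051 ] diam 63.2 64
0.08323789567570095 0.09756853343969167
top sL [0.6195 0.3119 0.016 ]
top sR [0.6181 0.2412 0.016 ]
top mL [ 0.621  -0.2472  0.016 ]
top mR [ 0.6184 -0.3312  0.016 ]
top lg [0.6504 0.0421 0.016 ]
```

```bash
python3 -c "
from h import *; go(.7,.25,.25)";for i in 1 2; do python3 -m inch '[[[0,0,0,0,0],[0,0,0,0,0]]]' >/dev/null;  python3 -c "
from h import *; go(.7,.25,.25);print(arm.observe()['dq'].round(3) if hasattr(arm.observe()['dq'],'round') else arm.observe()['dq'])"; done
```

```text
clk 3.95 pos [ 0.7089 -0.0776  0.2425] heading -176.41 tilt 1.56 w 0.997 F [ 0.5  0.4 -0.2]
shift now [-11.5 327.6   0.7] turn 3.6  shift at yaw [[  8.9 327.6  -7.5]]
clk 4.15 pos [ 0.7088 -0.0731  0.2427] heading -176.12 tilt 1.66 w 0.999 F [-0.5  0.9 -0.2]
shift now [-13.  323.1   1.3] turn 3.9  shift at yaw [[  8.8 323.1  -7.3]]
[-0.019 -0.005 -0.007  0.003 -0.001 -0.    -0.003]
clk 4.35 pos [ 0.7089 -0.0707  0.2428] heading -175.95 tilt 1.69 w 1.002 F [-0.2  0.7 -0. ]
shift now [-13.8 320.6   1.5] turn 4.1  shift at yaw [[  8.9 320.7  -7.2]]
[-0.01  -0.001 -0.003  0.001  0.002  0.    -0.002]
```

The remaining arm motion is just slow settling, and the top and wrist well positions agree within about 2–3 mm. I'll go for small_2 at (0.447, 0.146), jaws along world y.

```bash
python3 -m inch '[[[0,26,22,5,1],[0,26,22,5,1],[0,26,22,5,1],[0,26,22,5,1],[0,26,22,5,0],[0,26,22,5,0],[0,26,22,5,0],[0,24,20,5,0],[0,20,18,5,0],[0,0,0,0,0],[0,0,0,0,0]]]' >/dev/null; python3 -c "
from h import *; go(.447,.146,.12)"
```

```text
clk 5.45 pos [0.4696 0.1259 0.2034] heading -179.87 tilt 1.59 w 1.001 F [0.3 0.5 0.5]
shift now [21.9 17.9 84.1] turn 0.1  shift at yaw [[22.6 20.1 83.4]]
```

```bash
python3 -m inch '[[[0,0,20,0,0],[0,0,0,0,0],[0,0,0,0,0],[0,0,0,0,0]]]' >/dev/null; cat > look.py <<'E'
import sys
from h import *
n=sys.argv[1];x0,y0,x1,y1,k=map(int,sys.argv[2:7])
s=arm.observe();d=eyes.get_image('wrist');np.savez('last.npz',p=s['position'],r=s['ee_rot'])
f=d['frame'][y0:y1,x0:x1];cv2.imwrite(f'pics/{n}.png',cv2.resize(f,None,fx=k,fy=k,interpolation=cv2.INTER_CUBIC));go(0,0,0)
E
python3 look.py w6 130 60 380 220 3
```

```text
clk 5.9 pos [0.4726 0.1434 0.2047] heading 179.87 tilt 1.5 w 0.996 F [ 0.6 -0.4  0.7]
shift now [ 471.  -149.7  203.8] turn -0.1  shift at yaw [[ 472.6 -143.4  204.7]]
```

View pics/w6.png

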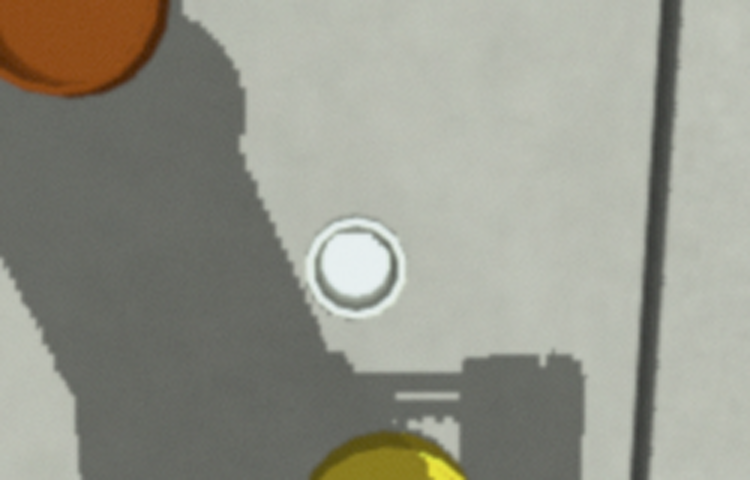

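The rim of small_2 is centred at crop (356,267), radius about 51.

```bash
cat > pt.py <<'E'
import sys
from h import *
x0,y0,k,cx,cy,r,h=map(float,sys.argv[1:8])
z=np.load('last.npz');S=dict(position=z['p'],ee_rot=z['r']);d=eyes.get_image('wrist')
u,v=x0+(cx+.5)/k-.5,y0+(cy+.5)/k-.5
p=ray(d,u,v,h,S);q=ray(d,u+r/k,v,h,S);print(np.round(p,4),'diam',round(2000*np.linalg.norm(p-q),1))
E
python3 pt.py 130 60 3 356 267 51 .04;  python3 -c "
from h import *; go(.447,.145,.12)"
```

```text
[0.447  0.1435 0.04  ] diam 32.6
clk 5.95 pos [0.4725 0.1435 0.2046] heading 179.87 tilt 1.51 w 1.003 F [ 0.4 -0.2  0.6]
shift now [24.9 -0.7 84.8] turn -0.1  shift at yaw [[25.5  1.5 84.6]]
```

```bash
python3 -m inch '[[[0,13,0,20,0],[0,12,0,30,0],[0,0,0,30,0],[0,0,0,20,0],[0,0,0,10,0],[0,0,0,0,0],[0,0,0,0,0]]]' >/dev/null; python3 -c "
from h import *; go(.447,.1445,.022)"
```

```text
clk 6.65 pos [0.4491 0.1435 0.0932] heading 179.54 tilt 1.51 w 1.003 F [-0.6  0.7  0.3]
shift now [ 2.  -0.9 71.2] turn -0.5  shift at yaw [[ 2.1  1.  71.2]]
```

```bash
python3 -m inch '[[[0,2,-1,20,-0.5],[0.2,0,0,20,0],[0.3,0,0,15,0],[0.3,0,0,10,0],[0.3,0,0,5,0],[0.3,0,0,0,0],[0.3,0,0,0,0]]]' >/dev/null; python3 look.py w7 0 0 512 384 1; python3 -c "
from h import *; go(.447,.1445,.022)
t=eyes.get_image('scene')['frame'];cv2.imwrite('pics/s7.png',cv2.resize(t[120:280,100:350],None,fx=3,fy=3))"
```

```text
clk 7.4 pos [0.454  0.1463 0.0276] heading 179.98 tilt 1.91 w 0.698 F [ 1.  -0.5 -0.5]
shift now [ 454.3 -147.1   18. ] turn -0.0  shift at yaw [[ 454.  -146.3   27.6]]
clk 7.4 pos [0.454  0.1463 0.0276] heading 179.98 tilt 1.91 w 0.698 F [ 1.  -0.5 -0.5]
shift now [ 7.1 -2.   5.5] turn -0.0  shift at yaw [[ 7.  -1.8  5.6]]
```

View pics/w7.png

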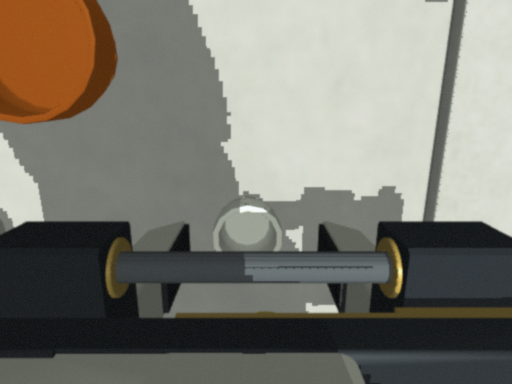

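View pics/s7.png

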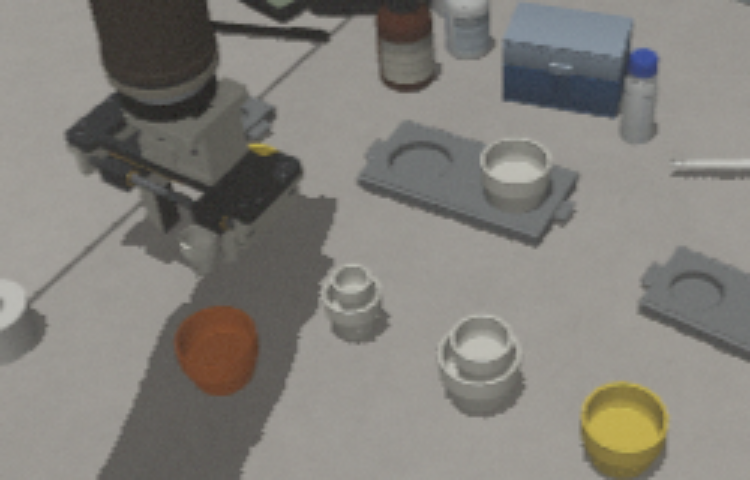

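Both views show small_2 between the fingers at wrist (247,235), about 7 mm ahead along tool x. I'll correct, then close.

```bash
python3 -m inch '[[[0.3,4,-1,3,0],[0.3,3,-1,3,0],[0.3,0,0,0,0],[0.3,0,0,0,0]]]' >/dev/null; python3 -c "
from h import *; go(.447,.1445,.022)"
```

```text
clk 7.85 pos [0.4467 0.1445 0.0219] heading 179.99 tilt 1.97 w 0.701 F [ 0.5 -0.8  0.5]
shift now [-0.3 -0.  -0.1] turn -0.0  shift at yaw [[-0.3 -0.  -0.1]]
```

```bash
python3 -m inch '[[[0.5,0,0,0,0],[0.6,0,0,0,0],[0.7,0,0,0,0],[0.8,0,0,0,0],[0.9,0,0,0,0],[0.9,0,0,0,0]]]' 15; python3 -c "
from h import *; go(.447,.1445,.022)"
```

```text
clock: 8.45
position: [0.447, 0.1446, 0.022]
ee_rot: [0.0, 3.129, 0.051]
force: [-0.3, -0.6, 0.3]
width: 0.347
clk 8.45 pos [0.447  0.1446 0.022 ] heading 179.99 tilt 1.99 w 0.347 F [-0.3 -0.6  0.3]
shift now [-0.  -0.1 -0. ] turn -0.0  shift at yaw [[-0.  -0.1 -0. ]]
```

Gripped: 32 mm opening against the 33 mm rim. Lift and carry to the far small well.

```bash
python3 -m inch '[[[0.9,0,0,-15,0],[0.9,0,0,-25,0],[0.9,0,0,-30,0],[0.9,-10,10,-25,0],[0.9,-20,20,-5,0],[0.9,-25,25,0,0],[0.9,-25,25,0,0],[0.9,-25,25,0,0],[0.9,-25,25,0,0],[0.9,-15,15,0,0],[0.9,0,0,0,0],[0.9,0,0,0,0]]]' >/dev/null; python3 -c "
from h import *; go(.6195,.312,.027)"
```

```text
clk 9.65 pos [0.5934 0.29   0.1305] heading 179.9 tilt 1.84 w 0.352 F [-0.4  0.1 -0.3]
shift now [-25.2  18.9 104.4] turn -0.1  shift at yaw [[-26.1  22.  103.5]]
```

```bash
python3 -m inch '[[[0.9,-13,11,5,0],[0.9,-12,10,5,0],[0.9,0,0,0,0],[0.9,0,0,0,0]]]' >/dev/null; python3 - <<'E'
from h import *
go(.6195,.312,.027)
d=eyes.get_image('scene');f=d['frame']
im=cv2.imread('pics/scene0.png');cv2.imwrite('pics/s8.png',cv2.resize(im[140:172,140:200],None,fx=12,fy=12,interpolation=cv2.INTER_CUBIC))
E
```

```text
clk 10.05 pos [0.6163 0.3077 0.1206] heading 179.76 tilt 1.64 w 0.35 F [ 0.9 -0.4 -0.5]
shift now [-2.7  1.7 93.7] turn -0.2  shift at yaw [[-3.2  4.3 93.6]]
```

View pics/s8.png

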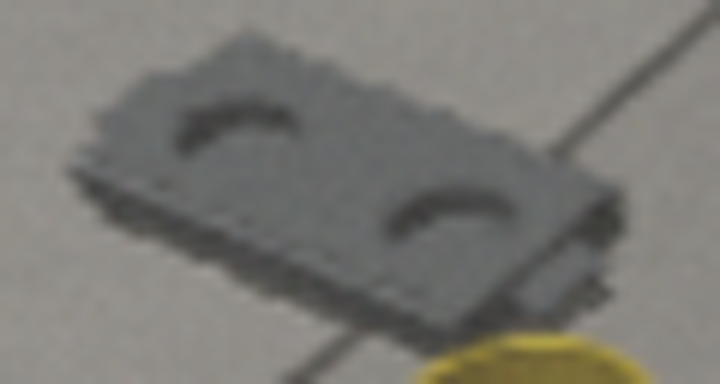

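In the scene crop the small wells are centred near (237,137) and (452,224).

```bash
python3 - <<'E'
from h import *
d=eyes.get_image('scene')
for x,y in [(237,137),(452,224)]:
    print(np.round(ray(d,140+(x+.5)/12-.5,140+(y+.5)/12-.5,.016),4))
for p in [(.6195,.3119,.016),(.6181,.2412,.016)]:
    for a in np.linspace(0,6.28,9)[:8:2]:
        q=proj(d,(p[0]+.015*np.cos(a),p[1]+.015*np.sin(a),.016));print(((q-140+.5)*12-.5).round())
E
```

```text
[0.6186 0.314  0.016 ]
[0.6171 0.2437 0.016 ]
[284. 106.]
[200. 120.]
[207. 170.]
[292. 155.]
[500. 192.]
[415. 207.]
[425. 258.]
[511. 243.]
```

The views agree: wells at (0.619, 0.313) and (0.6175, 0.2425). Descend.

```bash
python3 -m inch '[[[0.9,-2,3,20,0],[0.9,-1,1,20,0],[0.9,0,0,15,0],[0.9,0,0,8,0],[0.9,0,0,0,0],[0.9,0,0,0,0]]]' >/dev/null; python3 -c "
from h import *; go(.619,.313,.027)"
```

```text
clk 10.75 pos [0.6191 0.3113 0.059 ] heading 179.64 tilt 1.74 w 0.349 F [-0.2  0.2 -0.6]
shift now [ 0.4  0.8 32. ] turn -0.4  shift at yaw [[ 0.1  1.7 32. ]]
```

```bash
python3 -m inch '[[[0.9,0,1,12,0],[0.9,0,0,9,0],[0.9,0,0,5,0],[0.9,0,0,3,0],[0.9,0,0,2,0],[0.9,0,0,0,0]]]' ; python3 -c "
from h import *; go(.619,.313,.027)"
```

```text
clock: 11.35
position: [0.6205, 0.3139, 0.0271]
ee_rot: [0.01, 3.131, 0.048]
force: [-0.1, 0.3, 0.9]
width: 0.351
clk 11.35 pos [0.6205 0.3139 0.0271] heading 179.64 tilt 1.85 w 0.351 F [-0.1  0.3  0.9]
shift now [ 1.5 -0.9  0.1] turn -0.4  shift at yaw [[ 1.5 -0.9  0.1]]
```

```bash
python3 -m inch '[[[0.6,0,0,1,0],[0.55,0,0,0,0],[0.45,0,0,0,0],[0.4,0,0,0,0],[0.4,0,0,-10,0],[0.4,0,0,-25,0],[0.4,0,0,-30,0],[0.4,20,-5,-30,0],[0.4,25,-30,-10,0],[0,25,-30,0,0],[0,25,-30,0,0],[0,0,0,0,0]]]' ; python3 - <<'E'
from h import *
go(.49,-.007,.2)
d=eyes.get_image('scene');f=d['frame'];cv2.imwrite('pics/s9.png',cv2.resize(f[120:200,120:260],None,fx=5,fy=5,interpolation=cv2.INTER_CUBIC))
E
```

```text
clock: 12.55
position: [0.5219, 0.2141, 0.1368]
ee_rot: [0.008, 3.126, 0.053]
force: [-0.0, -0.2, 0.1]
width: 0.812
clk 12.55 pos [0.5219 0.2141 0.1368] heading 179.69 tilt 2.13 w 0.812 F [-0.  -0.2  0.1]
shift now [  29.8 -219.   -71.1] turn -0.3  shift at yaw [[  31.9 -221.1  -63.2]]
```

View pics/s9.png

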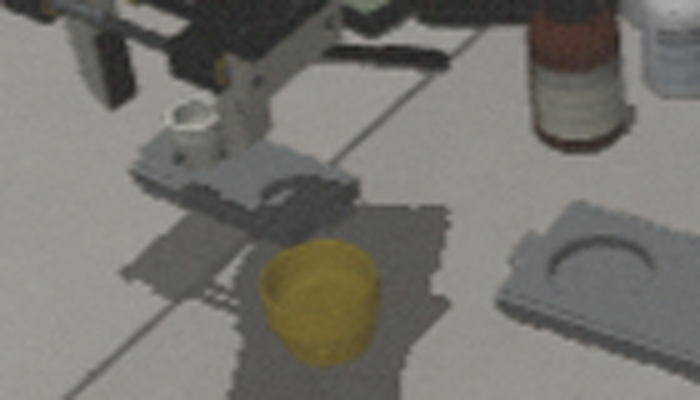

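small_2 stands in its well. Go to the small/medium nest and look again.

```bash
python3 -m inch '[[[0,4,-25,-6,0],[0,4,-27,-6,0],[0,4,-27,-6,0],[0,4,-27,-6,0],[0,3,-27,-6,0],[0,3,-27,-6,0],[0,3,-27,-6,0],[0,3,-20,0,0],[0,0,-10,0,0],[0,0,0,0,0],[0,0,0,0,0],[0,0,0,0,0]]]' >/dev/null; python3 look.py w10 130 60 380 220 3
```

```text
clk 13.85 pos [0.5063 0.0021 0.1791] heading -179.61 tilt 3.16 w 1.003 F [-0.3  0.7  1. ]
shift now [512.1  -5.8 161.8] turn 0.4  shift at yaw [[506.3  -2.1 179.1]]
```

View pics/w10.png

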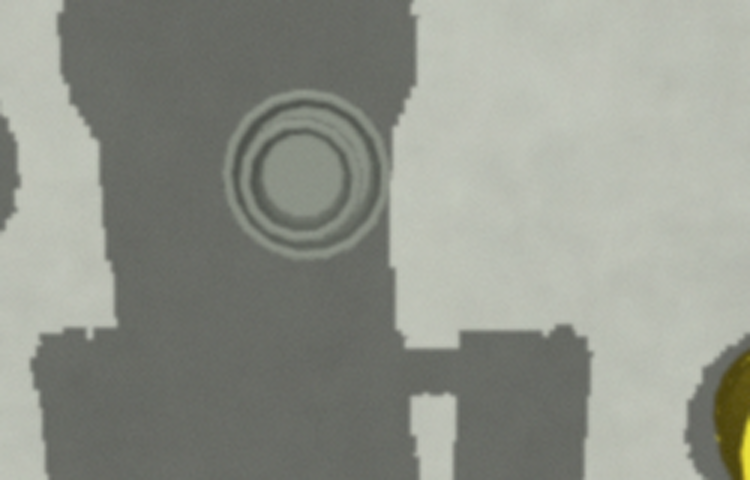

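```bash
python3 pt.py 130 60 3 302 179 61 .06;python3 pt.py 130 60 3 306 174.5 82 .043;  python3 -c "
from h import *; go(.4568,-.007,.047); print(R.from_rotvec(arm.observe()['ee_rot']).as_matrix().round(4)[:,2])"
```

```text
[ 0.4562 -0.0113  0.06  ] diam 32.4
[ 0.4563 -0.0106  0.043 ] diam 46.2
clk 13.95 pos [0.5061 0.0017 0.1791] heading -179.62 tilt 3.14 w 1.002 F [ 0.1 -0.5 -0.6]
shift now [ 53.7 -14.  129.9] turn 0.4  shift at yaw [[ 49.3  -8.7 132.1]]
[ 0.0333  0.0436 -0.9985]
```

```bash
python3 -m inch '[[[0,12,-4,10,0],[0,14,-4,15,0.4],[0,12,-3,15,0],[0,10,-2,10,0],[0,0,0,0,0],[0,0,0,0,0],[0,0,0,0,0]]]' >/dev/null;  python3 -c "
from h import *; go(.4565,-.011,.047); print(R.from_rotvec(arm.observe()['ee_rot']).as_matrix().round(4)[:,2])"
```

```text
clk 14.65 pos [ 0.4602 -0.0058  0.1261] heading -179.69 tilt 3.25 w 1.001 F [ 0.  -0.5 -0.2]
shift now [ 6.6 -8.7 78.6] turn 0.3  shift at yaw [[ 3.7 -5.2 79.1]]
[ 0.035   0.0446 -0.9984]
```

```bash
python3 -m inch '[[[0.3,3,-4,15,0],[0.3,2,-3,18,0.3],[0.3,2,-2,15,0],[0.3,0,0,8,0],[0.3,0,0,4,0],[0.3,0,0,0,0],[0.3,0,0,0,0]]]' >/dev/null;  python3 -c "
from h import *; go(.4565,-.011,.048)"
```

```text
clk 15.35 pos [ 0.4633 -0.0104  0.0679] heading -179.87 tilt 3.72 w 0.699 F [0.1 1.  0.6]
shift now [ 7.7 -1.5 19.5] turn 0.1  shift at yaw [[ 6.8 -0.6 19.9]]
```

```bash
python3 -m inch '[[[0.4,5,-1,6,0],[0.45,3,0,6,0],[0.5,1,0,5,0],[0.5,0,0,1,0],[0.5,0,0,0,0]]]' >/dev/null;  python3 -c "
from h import *; go(.4565,-.011,.048); print(R.from_rotvec(arm.observe()['ee_rot']).as_matrix().round(4)[:,2])
f=eyes.get_image('scene')['frame'];cv2.imwrite('pics/s11.png',cv2.resize(f[170:270,160:320],None,fx=5,fy=5,interpolation=cv2.INTER_CUBIC))
f=eyes.get_image('wrist')['frame'];cv2.imwrite('pics/w11.png',f)"
```

```text
clk 15.85 pos [ 0.455  -0.0104  0.049 ] heading -179.86 tilt 3.81 w 0.5 F [-0.1  0.6 -0.1]
shift now [-1.4 -0.7  1. ] turn 0.1  shift at yaw [[-1.5 -0.6  1. ]]
[ 0.0477  0.0462 -0.9978]
```

View pics/s11.png

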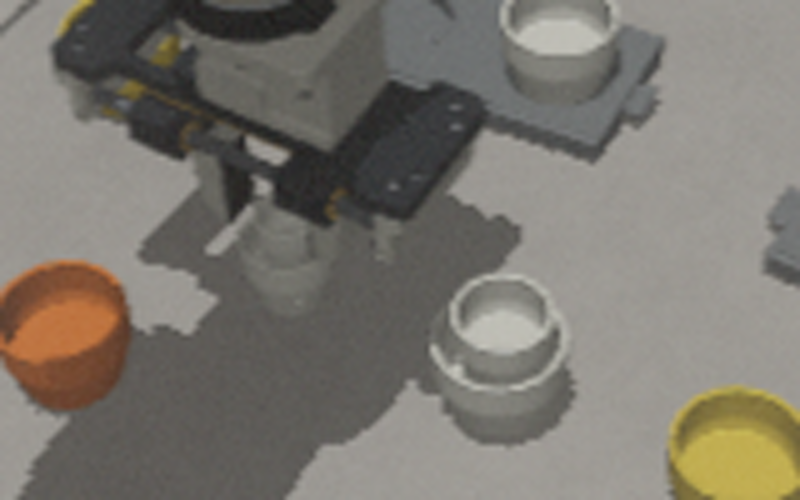

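View pics/w11.png

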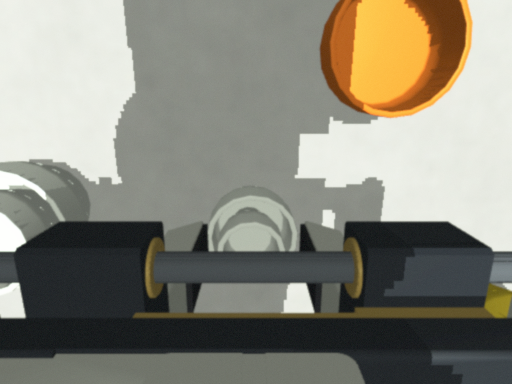

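The small is centred between the fingers at wrist (250,235), with the fingertips just above the medium rim. Close.

```bash
python3 -m inch '[[[0.55,0,0,0.5,0],[0.6,0,0,0,0],[0.65,0,0,0,0],[0.7,0,0,0,0],[0.8,0,0,0,0],[0.85,0,0,0,0]]]' 12; python3 -m inch '[[[0.85,0,0,-4,0],[0.85,0,0,-8,0],[0.85,0,0,-12,0],[0.85,0,0,-15,0],[0.85,0,0,-20,0],[0.85,0,0,-20,0],[0.85,0,0,0,0],[0.85,0,0,0,0]]]'; python3 -c "
from h import *; go(.6175,.2425,.033)
f=eyes.get_image('scene')['frame'];cv2.imwrite('pics/s12.png',cv2.resize(f[130:270,140:320],None,fx=4,fy=4,interpolation=cv2.INTER_CUBIC))"
```

```text
clock: 16.55
position: [0.4559, -0.0104, 0.0492]
ee_rot: [-0.006, 3.091, 0.071]
force: [-0.2, 0.2, -0.7]
width: 0.353
clock: 17.35
position: [0.4513, -0.0145, 0.134]
ee_rot: [-0.005, 3.091, 0.071]
force: [0.0, 0.2, -0.6]
width: 0.349
clk 17.35 pos [ 0.4513 -0.0145  0.134 ] heading -179.88 tilt 3.89 w 0.349 F [ 0.   0.2 -0.6]
shift now [-161.5  251.4  120.9] turn 0.1  shift at yaw [[-166.2  257.   101. ]]
```

View pics/s12.png

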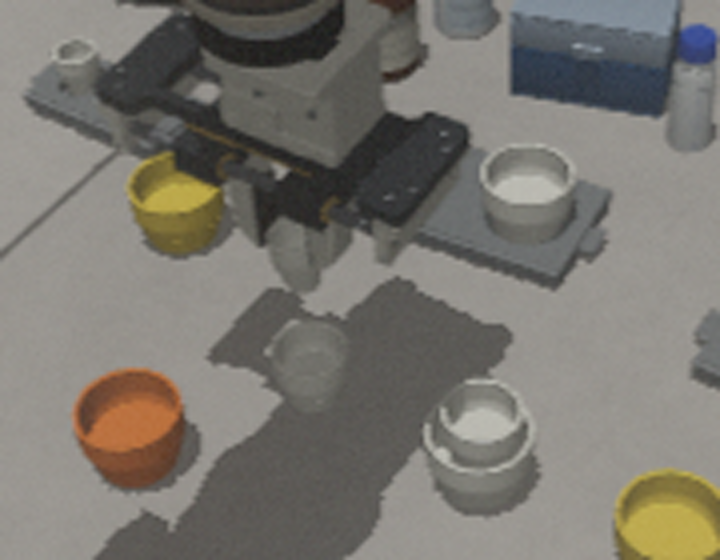

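Small_1 is lifted clean and medium_2 stays standing. Carry to the near small well.

```bash
python3 -m inch '[[[0.85,-8,12,5,0],[0.85,-14,22,0,0],[0.85,-15,24,2,0],[0.85,-15,24,2,0],[0.85,-15,24,2,0],[0.85,-15,24,2,0],[0.85,-15,24,2,0],[0.85,-15,24,2,0],[0.85,-15,24,2,0],[0.85,-12,18,2,0],[0.85,-8,10,0,0],[0.85,-4,5,0,0]]]' >/dev/null; python3 -m inch '[[[0.85,0,0,0,0],[0.85,0,0,0,0]]]' >/dev/null; python3 -c "
from h import *; go(.6175,.2425,.034)"
```

```text
clk 18.8 pos [0.6024 0.2435 0.111 ] heading -179.66 tilt 2.97 w 0.351 F [ 0.3  0.2 -0.9]
shift now [-12.9  -4.4  77.3] turn 0.3  shift at yaw [[-15.1  -1.   77. ]]
```

```bash
python3 -m inch '[[[0.85,-7,-2,12,0],[0.85,-6,-2,15,0.3],[0.85,0,0,15,0],[0.85,0,0,8,0],[0.85,0,0,4,0],[0.85,0,0,0,0],[0.85,0,0,0,0]]]' >/dev/null; python3 -c "
from h import *; go(.6175,.2425,.034)"
```

```text
clk 19.5 pos [0.6167 0.2378 0.0506] heading 179.78 tilt 2.75 w 0.349 F [ 1.3 -0.7  0.1]
shift now [-0.3  4.  16.8] turn -0.2  shift at yaw [[-0.8  4.7 16.6]]
```

```bash
python3 -m inch '[[[0.85,0,2,0,0],[0.85,0,2,4,0],[0.85,0,0,5,0],[0.85,0,0,4,0],[0.85,0,0,2,0],[0.85,0,0,1,0],[0.85,0,0,0,0]]]'; python3 -c "
from h import *; go(.6175,.2425,.034)
f=eyes.get_image('scene')['frame'];cv2.imwrite('pics/s13.png',cv2.resize(f[100:200,100:260],None,fx=5,fy=5,interpolation=cv2.INTER_CUBIC))"
```

```text
clock: 20.2
position: [0.6178, 0.244, 0.0351]
ee_rot: [0.004, 3.114, 0.066]
force: [0.4, 0.0, -0.8]
width: 0.348
clk 20.2 pos [0.6178 0.244  0.0351] heading 179.84 tilt 2.9 w 0.348 F [ 0.4  0.  -0.8]
shift now [ 0.3 -1.5  1. ] turn -0.2  shift at yaw [[ 0.3 -1.5  1.1]]
```

View pics/s13.png

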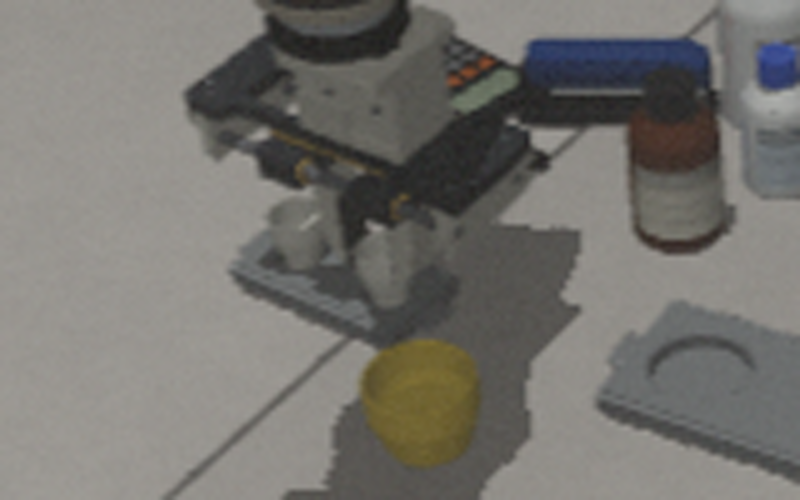

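Both look seated. Release with a limited opening, rise, and head for the large nest.

```bash
python3 -m inch '[[[0.62,0,0,0,0],[0.55,0,0,0,0],[0.5,0,0,0,0],[0.48,0,0,0,0],[0.48,0,0,-6,0],[0.48,0,0,-15,0],[0.48,0,0,-25,0],[0.48,0,0,-30,0],[0.4,0,0,-20,0],[0.3,15,0,-5,0],[0.2,15,0,0,0],[0,10,0,0,0]]]' ; python3 -c "
from h import *; go(.51,-.13,.17)
f=eyes.get_image('scene')['frame'];cv2.imwrite('pics/s14.png',cv2.resize(f[100:200,100:260],None,fx=5,fy=5,interpolation=cv2.INTER_CUBIC))"
```

```text
clock: 21.45
position: [0.577, 0.239, 0.1482]
ee_rot: [0.007, 3.106, 0.071]
force: [-0.5, -0.7, 0.2]
width: 0.812
clk 21.45 pos [0.577  0.239  0.1482] heading 179.69 tilt 3.29 w 0.812 F [-0.5 -0.7  0.2]
shift now [  64.2 -367.9  -40.8] turn -0.3  shift at yaw [[  67.  -369.   -21.8]]
```

View pics/s14.png

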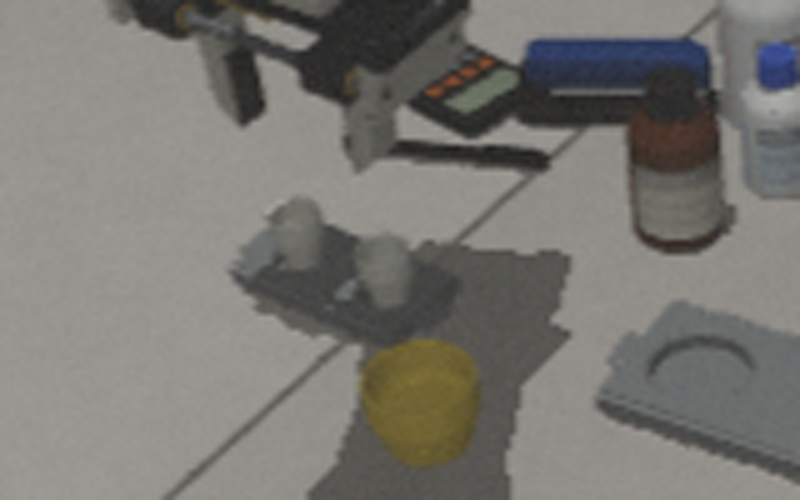

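Both smalls stand in the rack. Move to the large nest at moderate speed.

```bash
python3 -m inch '[[[0,3,-10,-3,0],[0,3,-20,-3,0],[0,3,-24,-3,0],[0,3,-24,-3,0],[0,3,-24,-3,0],[0,3,-24,-3,0],[0,3,-24,-3,0],[0,3,-24,-3,0],[0,3,-24,-3,0],[0,3,-24,-3,0],[0,3,-24,-3,0],[0,3,-24,-3,0]]]' >/dev/null; python3 -m inch '[[[0,3,-24,0,0],[0,3,-24,0,0],[0,3,-24,0,0],[0,3,-18,0,0],[0,0,-12,0,0],[0,0,-6,0,0],[0,0,-2,0,0],[0,0,0,0,0],[0,0,0,0,0]]]' >/dev/null; python3 look.py w15 130 60 380 220 3
```

```text
clk 23.65 pos [ 0.5117 -0.1902  0.1689] heading 178.18 tilt 2.76 w 0.997 F [0.5 0.2 0.5]
shift now [522.6 168.2 158.5] turn -1.8  shift at yaw [[511.7 190.2 168.9]]
```

View pics/w15.png

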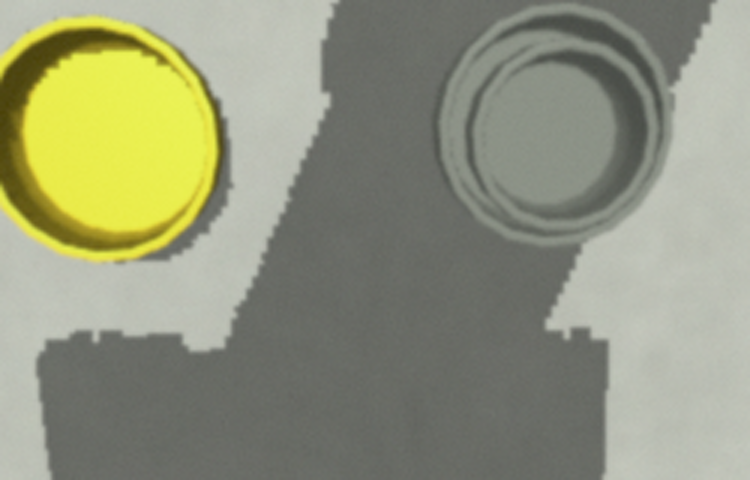

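The medium_1 rim is centred at crop (566,135), r 94. The large rim is at (554,125), r 118.

```bash
python3 pt.py 130 60 3 566 135 94 .063;python3 pt.py 130 60 3 554 125 118 .046;  python3 -c "
from h import *; go(.452,-.132,.1); print(R.from_rotvec(arm.observe()['ee_rot']).as_matrix().round(4)[:,2])"
```

```text
[ 0.451  -0.1351  0.063 ] diam 47.8
[ 0.449  -0.1346  0.046 ] diam 63.8
clk 23.75 pos [ 0.5117 -0.1902  0.1689] heading 178.19 tilt 2.76 w 0.998 F [-0.8  0.2 -0. ]
shift now [63.7 53.9 68.9] turn -1.8  shift at yaw [[59.7 58.2 68.9]]
[ 0.033   0.035  -0.9988]
```

```bash
python3 -m inch '[[[0.1,10,8,6,-1],[0.1,14,12,8,-1],[0.1,14,12,8,0],[0.1,14,12,8,0],[0.1,10,8,5,0],[0.1,4,2,0,0],[0.1,0,0,0,0],[0.1,0,0,0,0]]]' >/dev/null;  python3 -c "
from h import *; go(.450,-.135,.051)"
```

```text
clk 24.55 pos [ 0.4472 -0.1297  0.1333] heading -179.3 tilt 2.86 w 0.897 F [ 0.  -0.9 -0.5]
shift now [ 0.3 -8.2 82.1] turn 0.7  shift at yaw [[-2.8 -5.3 82.3]]
```

```bash
python3 -m inch '[[[0.1,1,-3,12,0],[0.2,1,-3,18,0.7],[0.25,1,-2,15,0],[0.3,1,0,8,0],[0.3,1,0,4,0],[0.3,0,0,0,0],[0.3,0,0,0,0]]]' >/dev/null;  python3 -c "
from h import *; go(.450,-.135,.051)"
```

```text
clk 25.25 pos [ 0.4478 -0.1392  0.0727] heading 179.86 tilt 2.95 w 0.701 F [-0.1  0.  -0.7]
shift now [-1.3  3.5 21.9] turn -0.1  shift at yaw [[-2.2  4.2 21.7]]
```

```bash
python3 -m inch '[[[0.3,0,2,6,0],[0.3,0,2,8,0],[0.3,0,0,5,0],[0.3,0,0,1,0],[0.3,0,0,0,0]]]' >/dev/null;  python3 -c "
from h import *; go(.450,-.135,.051)
f=eyes.get_image('scene')['frame'];cv2.imwrite('pics/s16.png',cv2.resize(f[180:290,190:350],None,fx=5,fy=5,interpolation=cv2.INTER_CUBIC))
f=eyes.get_image('wrist')['frame'];cv2.imwrite('pics/w16.png',f)"
```

```text
clk 25.75 pos [ 0.4498 -0.1338  0.0522] heading 179.91 tilt 3.05 w 0.698 F [ 0.4  0.3 -0.8]
shift now [-0.1 -1.2  1.2] turn -0.1  shift at yaw [[-0.2 -1.2  1.2]]
```

View pics/s16.png

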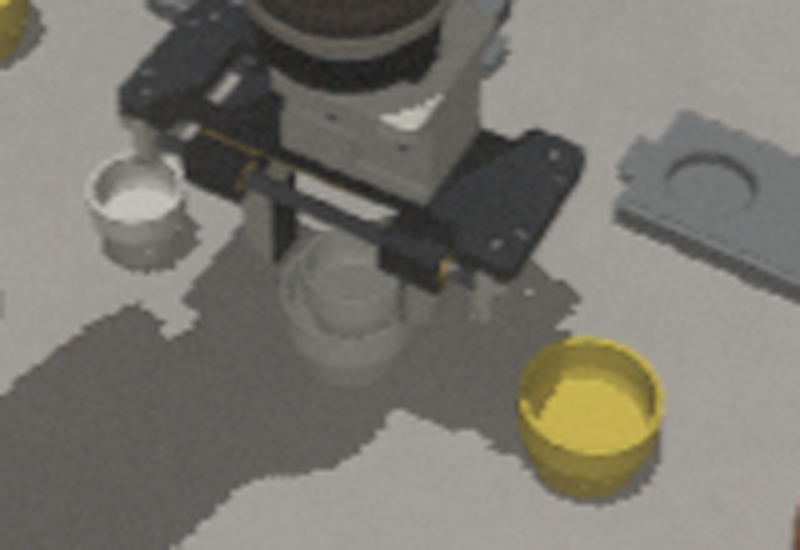

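View pics/w16.png

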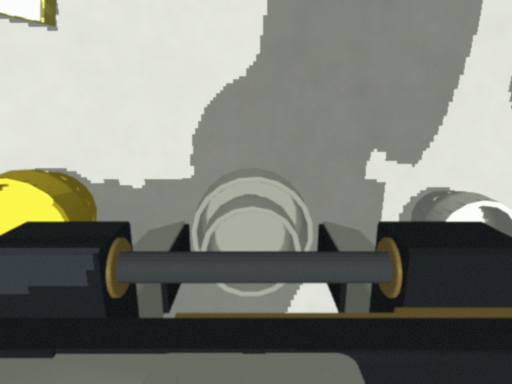

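The fingers straddle medium_1, whose rim is centred at wrist (252,250), just above the large rim. Close and lift.

```bash
python3 -m inch '[[[0.35,0,0,0.5,0],[0.4,0,0,0,0],[0.45,0,0,0,0],[0.5,0,0,0,0],[0.6,0,0,0,0],[0.7,0,0,0,0]]]' 16; python3 -m inch '[[[0.7,0,0,-4,0],[0.7,0,0,-8,0],[0.7,0,0,-12,0],[0.7,0,0,-15,0],[0.7,0,0,-20,0],[0.7,0,0,-15,0],[0.7,0,0,0,0],[0.7,0,0,0,0]]]'; python3 -c "
from h import *; go(.617,-.331,.036)
f=eyes.get_image('scene')['frame'];cv2.imwrite('pics/s17.png',cv2.resize(f[150:290,190:390],None,fx=4,fy=4,interpolation=cv2.INTER_CUBIC))"
```

```text
clock: 26.45
position: [0.4503, -0.1342, 0.0525]
ee_rot: [0.002, 3.098, 0.05]
force: [0.2, -0.2, 0.3]
width: 0.518
clock: 27.25
position: [0.4464, -0.1369, 0.1319]
ee_rot: [0.003, 3.097, 0.05]
force: [-0.3, 0.9, -2.5]
width: 0.518
clk 27.25 pos [ 0.4464 -0.1369  0.1319] heading 179.86 tilt 3.12 w 0.518 F [-0.3  0.9 -2.5]
shift now [-166.8 -196.9   97. ] turn -0.1  shift at yaw [[-170.6 -194.1   95.9]]
```

View pics/s17.png

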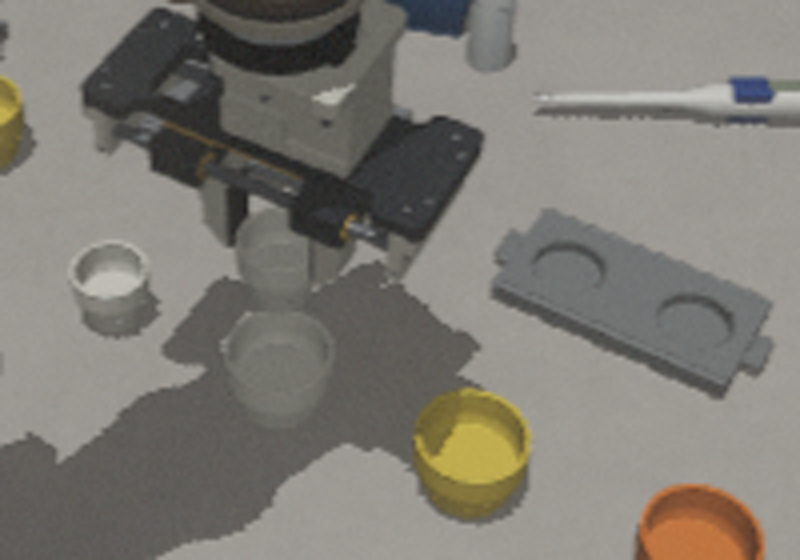

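medium_1 came out cleanly. Carry to the far medium well (0.617, -0.331).

```bash
python3 -m inch '[[[0.7,-8,-9,0,0],[0.7,-14,-16,2,0],[0.7,-18,-20,2,0],[0.7,-18,-20,2,0],[0.7,-18,-20,2,0],[0.7,-18,-20,2,0],[0.7,-18,-20,2,0],[0.7,-18,-20,2,0],[0.7,-14,-17,2,0],[0.7,-10,-12,0,0],[0.7,-6,-6,0,0],[0.7,0,0,0,0]]]' >/dev/null; python3 -m inch '[[[0.7,0,0,0,0],[0.7,0,0,0,0]]]' >/dev/null; python3 look.py w18 130 40 512 240 2; python3 -c "
from h import *; go(.617,-.3305,.0375)"
```

```text
clk 28.75 pos [ 0.6106 -0.3289  0.0998] heading 179.98 tilt 2.6 w 0.519 F [-0.5 -0.6 -1.3]
shift now [613.2 325.3  95.4] turn -0.0  shift at yaw [[610.6 328.9  99.8]]
clk 28.75 pos [ 0.6106 -0.3289  0.0998] heading 179.98 tilt 2.6 w 0.519 F [-0.5 -0.6 -1.3]
shift now [-4.7 -3.9 62.3] turn -0.0  shift at yaw [[-6.4 -1.6 62.3]]
```

View pics/w18.png

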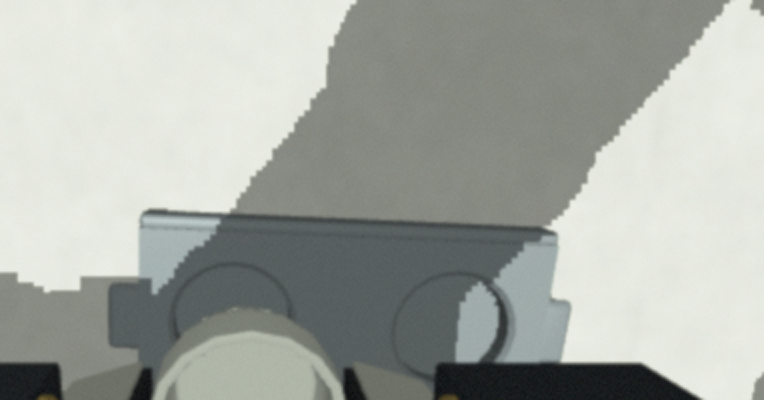

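The wells show at crop left (233,321) and right (450,328). Check.

```bash
python3 pt.py 130 40 2 233 321 59 .016; python3 pt.py 130 40 2 450 328 58 .016;  python3 -c "
from h import *; go(.617,-.3305,.0375)"
```

```text
[ 0.616  -0.3309  0.016 ] diam 44.0
[ 0.6197 -0.2489  0.016 ] diam 44.5
clk 28.85 pos [ 0.611  -0.3289  0.1002] heading 179.99 tilt 2.61 w 0.521 F [ 0.1  0.2 -0.1]
shift now [-4.3 -3.9 62.8] turn -0.0  shift at yaw [[-6.  -1.6 62.7]]
```

```bash
python3 -m inch '[[[0.7,-3,-2,8,0],[0.7,-3,-2,12,0],[0.7,-1,0,12,0],[0.7,0,0,8,0],[0.7,0,0,3,0],[0.7,0,0,0,0],[0.7,0,0,0,0]]]' >/dev/null; python3 -c "
from h import *; go(.6165,-.3307,.0375)"
```

```text
clk 29.55 pos [ 0.6194 -0.33    0.0526] heading -179.93 tilt 2.63 w 0.517 F [-0.9 -0.4 -0.6]
shift now [ 3.3 -1.3 15. ] turn 0.1  shift at yaw [[ 2.9 -0.7 15.1]]
```

```bash
python3 -m inch '[[[0.7,2,-1,3,0],[0.7,1,0,5,0],[0.7,0,0,4,0],[0.7,0,0,2,0],[0.7,0,0,1,0],[0.7,0,0,0,0]]]'; python3 -c "
from h import *; go(.6165,-.3307,.0375)
f=eyes.get_image('scene')['frame'];cv2.imwrite('pics/s19.png',cv2.resize(f[160:270,290:420],None,fx=5,fy=5,interpolation=cv2.INTER_CUBIC))"
```

```text
clock: 30.15
position: [0.6169, -0.3312, 0.0377]
ee_rot: [-0.002, 3.113, 0.057]
force: [-0.3, 0.4, 0.8]
width: 0.515
clk 30.15 pos [ 0.6169 -0.3312  0.0377] heading -179.96 tilt 2.64 w 0.515 F [-0.3  0.4  0.8]
shift now [0.5 0.5 0.2] turn 0.0  shift at yaw [[0.4 0.5 0.2]]
```

View pics/s19.png

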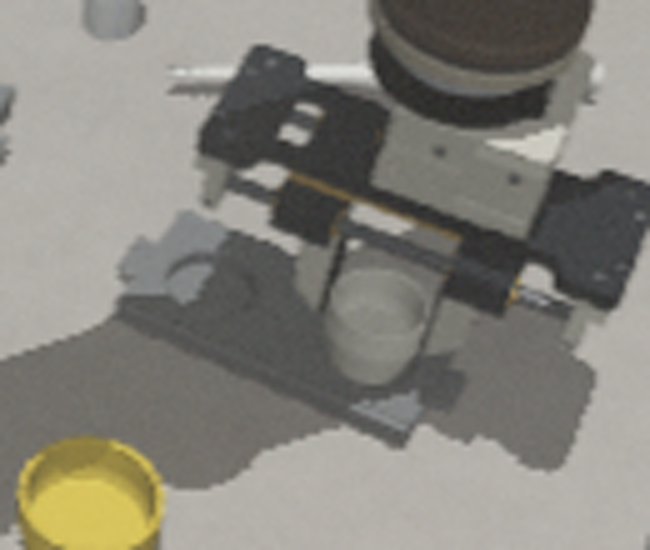

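Seated. Release and rise, then head back for medium_2.

```bash
python3 -m inch '[[[0.45,0,0,0,0],[0.4,0,0,0,0],[0.35,0,0,0,0],[0.3,0,0,0,0],[0.3,0,0,-6,0],[0.3,0,0,-15,0],[0.3,0,0,-22,0],[0.3,0,0,-25,0],[0.3,0,0,-25,0],[0.2,8,15,-10,0],[0.1,8,22,0,0],[0,8,22,0,0]]]' ; python3 -m inch '[[[0,8,24,-2,0],[0,8,24,-2,0],[0,8,24,-2,0],[0,8,24,-2,0],[0,8,24,-2,0],[0,8,24,-2,0],[0,8,24,-2,0],[0,8,24,-2,0],[0,5,15,0,0],[0,0,8,0,0],[0,0,0,0,0],[0,0,0,0,0]]]' >/dev/null; python3 look.py w20 130 60 380 220 3;python3 -c "
from h import *
f=eyes.get_image('scene')['frame'];cv2.imwrite('pics/s20.png',cv2.resize(f[160:270,290:420],None,fx=5,fy=5,interpolation=cv2.INTER_CUBIC))"
```

```text
clock: 31.4
position: [0.5906, -0.2803, 0.1552]
ee_rot: [0.006, 3.106, 0.048]
force: [0.2, -0.2, 0.1]
width: 0.91
clk 32.65 pos [ 0.5213 -0.0576  0.192 ] heading 179.73 tilt 3.55 w 1.003 F [ 1.  -0.4  0.2]
shift now [531.2  50.2 165.1] turn -0.3  shift at yaw [[521.3  57.6 192. ]]
```

View pics/w20.png

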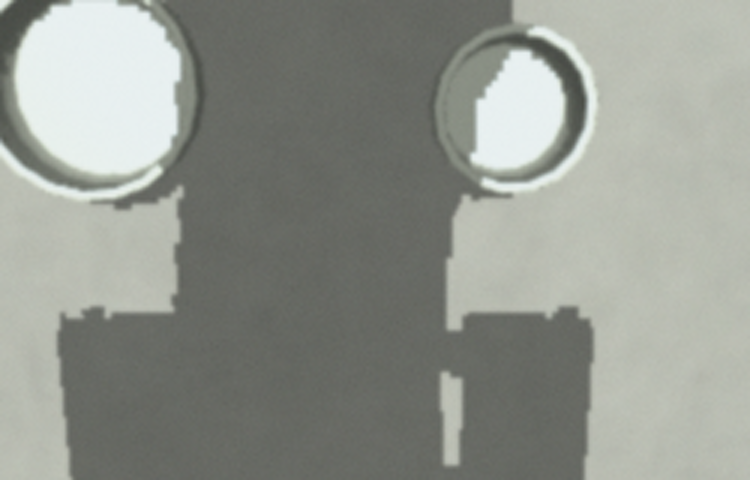

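View pics/s20.png

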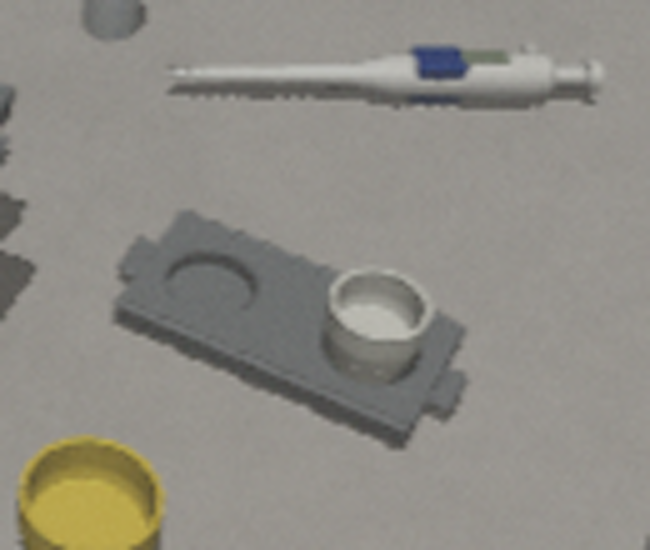

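medium_1 stands in its well. medium_2's rim is centred at crop (516,108), r 81, and the large crucible is at (97,85).

```bash
python3 pt.py 130 60 3 516 108 81 .043; python3 pt.py 130 60 3 96 82 105 .046;  python3 -c "
from h import *; go(.456,-.012,.1)"
```

```text
[ 0.4564 -0.0106  0.043 ] diam 47.2
[ 0.4488 -0.1299  0.046 ] diam 58.7
clk 32.8 pos [ 0.5209 -0.0578  0.1914] heading 179.69 tilt 3.49 w 0.999 F [ 0.2  0.  -0.1]
shift now [69.9 42.7 89.1] turn -0.3  shift at yaw [[64.9 45.8 91.4]]
```

```bash
python3 -m inch '[[[0.1,10,6,10,0],[0.1,14,9,14,0],[0.1,14,9,14,0],[0.1,14,9,14,0],[0.1,10,6,10,0],[0.1,5,3,4,0],[0.1,0,0,0,0],[0.1,0,0,0,0]]]' >/dev/null;  python3 -c "
from h import *; go(.4564,-.0108,.025)"
```

```text
clk 33.6 pos [ 0.4576 -0.0176  0.1206] heading 179.2 tilt 3.46 w 0.901 F [ 0.2 -0.5  0.1]
shift now [ 6.5  4.2 95.6] turn -0.8  shift at yaw [[ 1.2  6.8 95.6]]
```

```bash
python3 -m inch '[[[0.1,3,3,14,-0.8],[0.2,3,2,18,0],[0.2,1,0,15,0],[0.2,1,0,10,0],[0.2,1,0,4,0],[0.2,0,0,0,0],[0.2,0,0,0,0]]]' >/dev/null;  python3 -c "
from h import *; go(.4564,-.0108,.025)"
```

```text
clk 34.3 pos [ 0.4595 -0.0134  0.0612] heading 179.8 tilt 3.98 w 0.804 F [-0.2  0.1 -0.3]
shift now [ 5.5  1.7 36. ] turn -0.2  shift at yaw [[ 3.1  2.6 36.2]]
```

```bash
python3 -m inch '[[[0.2,3,1,8,0],[0.2,2,1,10,0],[0.2,1,0,8,0],[0.2,0,0,5,0],[0.2,0,0,0,0],[0.2,0,0,0,0]]]' >/dev/null;  python3 -c "
from h import *; go(.4564,-.0108,.025)"
```

```text
clk 34.9 pos [ 0.4559 -0.0102  0.028 ] heading 179.8 tilt 4.07 w 0.802 F [-0.2 -0.1 -0. ]
shift now [-0.3 -0.6  3. ] turn -0.2  shift at yaw [[-0.5 -0.6  3. ]]
```

```bash
python3 -m inch '[[[0.3,0,0,2,0],[0.4,0,0,0,0],[0.45,0,0,0,0],[0.5,0,0,0,0],[0.6,0,0,0,0],[0.7,0,0,0,0]]]' 16; python3 -m inch '[[[0.7,0,0,-5,0],[0.7,0,0,-12,0],[0.7,0,0,-18,0],[0.7,0,0,-20,0],[0.7,0,0,-25,0],[0.7,0,0,-20,0],[0.7,-6,-10,0,0],[0.7,-10,-18,0,0],[0.7,-14,-22,2,0],[0.7,-14,-22,2,0],[0.7,-14,-22,2,0],[0.7,-14,-22,2,0]]]';python3 -c "
from h import *; go(.620,-.2485,.032)"
```

```text
clock: 35.5
position: [0.4566, -0.0103, 0.0265]
ee_rot: [0.004, 3.074, 0.041]
force: [-0.9, -0.1, -0.6]
width: 0.518
clock: 36.7
position: [0.5222, -0.1321, 0.1237]
ee_rot: [-0.006, 3.076, 0.043]
force: [0.3, 0.3, -0.5]
width: 0.522
clk 36.7 pos [ 0.5222 -0.1321  0.1237] heading -179.84 tilt 4.07 w 0.522 F [ 0.3  0.3 -0.5]
shift now [ -91.3 -119.4   94.5] turn 0.2  shift at yaw [[ -97.8 -116.4   91.7]]
```

```bash
python3 -m inch '[[[0.7,-15,-18,2,0],[0.7,-16,-20,2,0],[0.7,-16,-20,2,0],[0.7,-16,-20,2,0],[0.7,-12,-15,2,0],[0.7,-8,-10,0,0],[0.7,-4,-5,0,0],[0.7,0,0,0,0],[0.7,0,0,0,0],[0.7,0,0,0,0]]]' >/dev/null; python3 look.py w21 130 40 512 240 2; python3 -c "
from h import *; go(.620,-.2485,.0315)"
```

```text
clk 37.75 pos [ 0.6099 -0.2532  0.1071] heading 179.83 tilt 3.59 w 0.517 F [ 0.9 -0.1 -0.4]
shift now [615.7 249.3  79.2] turn -0.2  shift at yaw [[609.9 253.2 107.1]]
clk 37.75 pos [ 0.6099 -0.2532  0.1071] heading 179.83 tilt 3.59 w 0.517 F [ 0.9 -0.1 -0.4]
shift now [-5.8  2.6 76.1] turn -0.2  shift at yaw [[-10.1   4.7  75.6]]
```

View pics/w21.png

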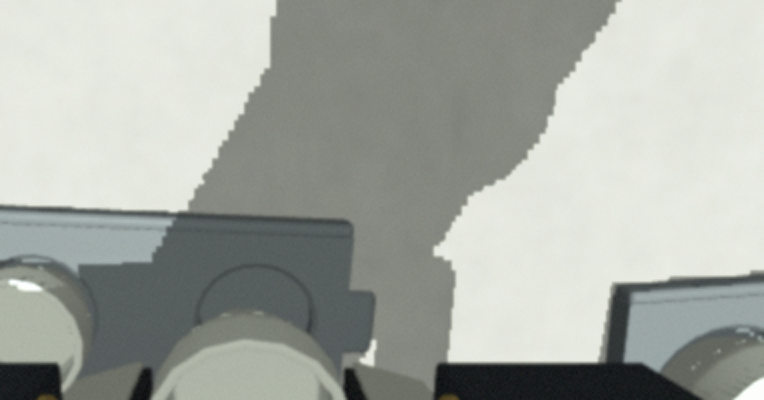

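```bash
python3 pt.py 130 40 2 256 321 57 .016; python3 -m inch '[[[0.7,-4,1,12,0],[0.7,-3,1,15,0],[0.7,-1,0,14,0],[0.7,0,0,8,0],[0.7,0,0,4,0],[0.7,0,0,0,0],[0.7,0,0,0,0]]]' >/dev/null; python3 -c "
from h import *; go(.620,-.2485,.0315)"
```

```text
[ 0.6205 -0.2471  0.016 ] diam 43.9
clk 38.5 pos [ 0.6213 -0.2472  0.0488] heading 179.96 tilt 3.54 w 0.516 F [-0.6 -0.8 -1. ]
shift now [ 2.3 -1.8 17.1] turn -0.0  shift at yaw [[ 1.3 -1.3 17.3]]
```

```bash
python3 -m inch '[[[0.7,1,0,4,0],[0.7,1,0,5,0],[0.7,0,0,4,0],[0.7,0,0,2,0],[0.7,0,0,1,0],[0.7,0,0,1,0],[0.7,0,0,0,0]]]'; python3 -c "
from h import *; go(.620,-.2485,.0315)
f=eyes.get_image('scene')['frame'];cv2.imwrite('pics/s22.png',cv2.resize(f[160:270,290:420],None,fx=5,fy=5,interpolation=cv2.INTER_CUBIC))"
```

```text
clock: 39.2
position: [0.6208, -0.2475, 0.0317]
ee_rot: [0.001, 3.084, 0.043]
force: [-0.6, -0.2, -1.1]
width: 0.521
clk 39.2 pos [ 0.6208 -0.2475  0.0317] heading 179.93 tilt 3.63 w 0.521 F [-0.6 -0.2 -1.1]
shift now [ 0.8 -1.1  0.1] turn -0.1  shift at yaw [[ 0.8 -1.   0.2]]
```

View pics/s22.png

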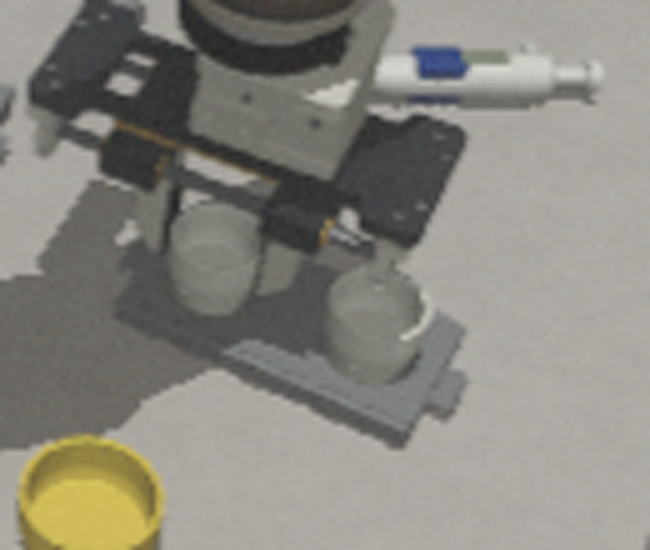

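```bash
python3 -m inch '[[[0.45,0,0,0,0],[0.42,0,0,0,0],[0.38,0,0,0,0],[0.35,0,0,0,0],[0.35,0,0,-6,0],[0.35,0,0,-15,0],[0.35,0,0,-22,0],[0.35,0,0,-25,0],[0.3,0,0,-25,0],[0.2,8,8,-10,0],[0.1,10,10,0,0],[0,10,10,0,0]]]' ; python3 -m inch '[[[0,12,8,0,0],[0,12,8,0,0],[0,10,5,0,0],[0,5,0,0,0],[0,0,0,0,0],[0,0,0,0,0],[0,0,0,0,0]]]' >/dev/null; python3 look.py w23 130 60 430 220 2;python3 -c "
from h import *
f=eyes.get_image('scene')['frame'];cv2.imwrite('pics/s23.png',cv2.resize(f[160:270,290:420],None,fx=5,fy=5,interpolation=cv2.INTER_CUBIC))"
```

```text
clock: 40.45
position: [0.5865, -0.2232, 0.1447]
ee_rot: [0.004, 3.079, 0.039]
force: [0.1, 0.8, -0.7]
width: 0.912
clk 41.2 pos [ 0.5424 -0.1968  0.1446] heading 179.95 tilt 3.95 w 1.004 F [ 0.3 -0.1 -0.6]
shift now [550.6 193.3 115.4] turn -0.0  shift at yaw [[542.4 196.8 144.6]]
```

View pics/w23.png

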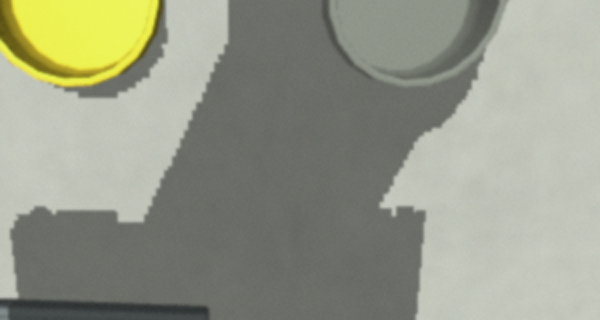

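View pics/s23.png

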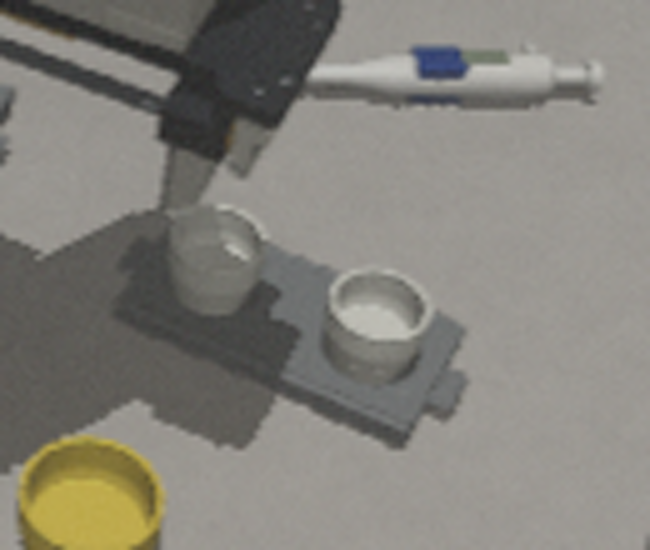

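Both mediums are racked. Now get a full view of the large crucible.

```bash
python3 -m inch '[[[0,12,15,-4,0],[0,12,15,-4,0],[0,10,12,-3,0],[0,5,6,0,0],[0,0,0,0,0],[0,0,0,0,0],[0,0,0,0,0]]]' >/dev/null; python3 look.py w24 130 40 430 220 2
```

```text
clk 42.0 pos [ 0.5034 -0.1495  0.1542] heading 179.86 tilt 3.96 w 1.0 F [-0.1 -0.  -0.3]
shift now [512.6 145.1 125.3] turn -0.1  shift at yaw [[503.4 149.5 154.2]]
```

View pics/w24.png

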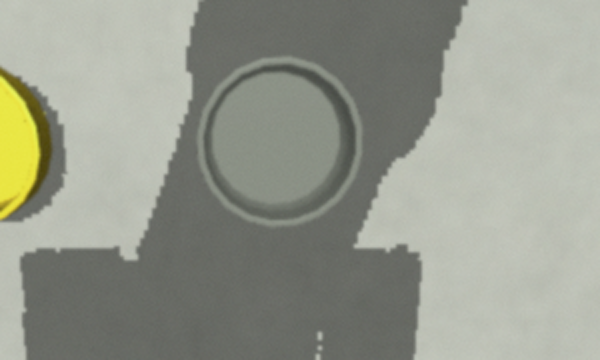

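The large rim is centred at crop (280,140), r 82.

```bash
python3 pt.py 130 40 2 279.5 140.5 82.5 .046; python3 -c "
from h import *; go(.449,-.134,.028); print(R.from_rotvec(arm.observe()['ee_rot']).as_matrix().round(4)[:,2])"
```

```text
[ 0.4484 -0.134   0.046 ] diam 62.6
clk 42.05 pos [ 0.5033 -0.1495  0.1542] heading 179.86 tilt 3.95 w 1.0 F [ 0.1 -0.9 -0.2]
shift now [ 62.4  12.2 122.8] turn -0.1  shift at yaw [[ 54.3  15.5 126.2]]
[ 0.0641  0.0254 -0.9976]
```

```bash
python3 -m inch '[[[0,12,3,8,0],[0,14,3,12,0],[0,14,3,14,0],[0,11,2,14,0],[0,7,1,10,0],[0,3,0,5,0],[0,0,0,0,0],[0,0,0,0,0]]]' >/dev/null; python3 -c "
from h import *; go(.4485,-.134,.028)"
```

```text
clk 42.85 pos [ 0.4479 -0.1388  0.0857] heading 179.65 tilt 4.07 w 0.999 F [-0.5  0.3 -0.4]
shift now [ 3.3  3.4 57.7] turn -0.4  shift at yaw [[-0.6  4.8 57.7]]
```

```bash
python3 -m inch '[[[0,2,2,8,0],[0,2,2,12,0],[0,0,0,12,0],[0,0,0,8,0],[0,0,0,3,0],[0,0,0,0,0],[0,0,0,0,0]]]' >/dev/null; python3 -c "
from h import *; go(.4485,-.134,.028)
f=eyes.get_image('wrist')['frame'];cv2.imwrite('pics/w25.png',f)"
```

```text
clk 43.55 pos [ 0.4506 -0.134   0.0419] heading 179.67 tilt 4.36 w 1.0 F [ 0.8 -0.3 -0.1]
shift now [ 3.1 -0.3 13.7] turn -0.3  shift at yaw [[ 2.1 -0.  13.9]]
```

View pics/w25.png

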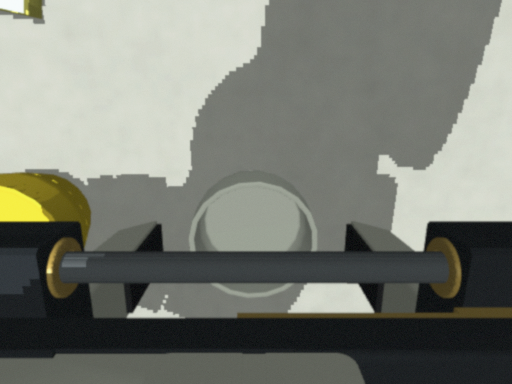

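The large crucible is centred between the open fingers at wrist (253,240). Lower the last 14 mm and grip.

```bash
python3 -m inch '[[[0,2,0,5,0],[0,1,0,6,0],[0,0,0,3,0],[0,0,0,0,0],[0.15,0,0,0,0],[0.2,0,0,0,0],[0.25,0,0,0,0],[0.3,0,0,0,0],[0.4,0,0,0,0],[0.5,0,0,0,0],[0.5,0,0,0,0]]]' 20; python3 -c "
from h import *; go(.649,.045,.1)"
```

```text
clock: 44.7
position: [0.4491, -0.1338, 0.0276]
ee_rot: [0.008, 3.067, 0.033]
force: [-0.7, -0.5, -0.9]
width: 0.694
clk 44.7 pos [ 0.4491 -0.1338  0.0276] heading 179.67 tilt 4.46 w 0.694 F [-0.7 -0.5 -0.9]
shift now [-203.7  181.2  -53.5] turn -0.3  shift at yaw [[-199.9  178.8  -72.4]]
```

Gripped, opening 63.8 mm. Lift, then carry, first in +y and then forward.

```bash
python3 -m inch '[[[0.5,0,0,-5,0],[0.5,0,0,-12,0],[0.5,0,0,-20,0],[0.5,0,0,-25,0],[0.5,0,0,-25,0],[0.5,0,0,-20,0],[0.5,0,10,-5,0],[0.5,-4,18,0,0],[0.5,-8,20,1,0],[0.5,-12,20,1,0],[0.5,-14,20,1,0],[0.5,-16,20,1,0]]]';python3 -m inch '[[[0.5,-18,20,1,0],[0.5,-18,20,1,0],[0.5,-18,15,1,0],[0.5,-18,10,1,0],[0.5,-14,5,1,0],[0.5,-10,0,0,0],[0.5,-6,0,0,0],[0.5,0,0,0,0],[0.5,0,0,0,0],[0.5,0,0,0,0]]]' >/dev/null; python3 -c "
from h import *; go(.649,.045,.0325)"
```

```text
clock: 45.9
position: [0.4929, -0.0291, 0.1501]
ee_rot: [0.021, 3.067, 0.032]
force: [0.6, -0.6, -0.7]
width: 0.698
clk 46.9 pos [0.5982 0.0448 0.156 ] heading 179.33 tilt 4.33 w 0.696 F [0.5 0.1 0.1]
shift now [-41.7  -1.9 126.8] turn -0.7  shift at yaw [[-50.8   0.2 123.5]]
```

```bash
python3 -m inch '[[[0.5,-8,0,3,-0.6],[0.5,-12,0,8,0],[0.5,-12,0,8,0],[0.5,-6,0,8,0],[0.5,-2,0,4,0],[0.5,0,0,0,0],[0.5,0,0,0,0],[0.5,0,0,0,0]]]' >/dev/null; python3 look.py w26 80 40 460 240 2; python3 -c "
from h import *; go(.649,.045,.0325)"
```

```text
clk 47.75 pos [0.643  0.0445 0.1242] heading 179.93 tilt 4.21 w 0.696 F [-0.8 -0.2 -2.3]
shift now [650.1 -46.8  77.5] turn -0.1  shift at yaw [[643.  -44.5 124.2]]
clk 47.75 pos [0.643  0.0445 0.1242] heading 179.93 tilt 4.21 w 0.696 F [-0.8 -0.2 -2.3]
shift now [ 0.5 -1.3 91.8] turn -0.1  shift at yaw [[-6.   0.5 91.7]]
```

View pics/w26.png

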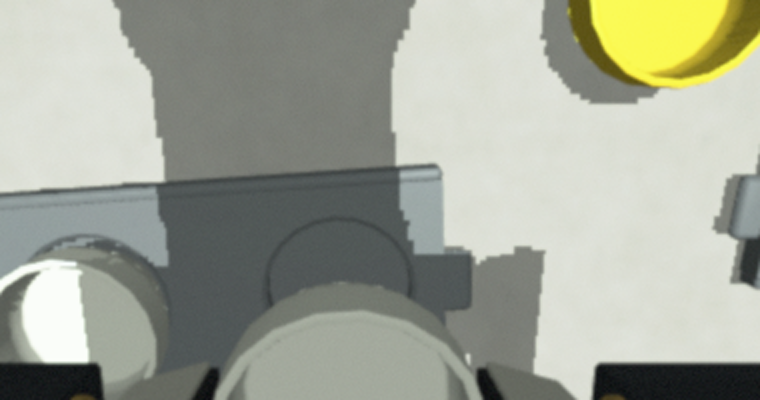

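The free well is at crop (339,290), r 72. Its left finger passes clear of the racked crucible at (80,330).

```bash
python3 pt.py 80 40 2 339.5 290 72.5 .016; python3 -m inch '[[[0.5,0,-1,12,0],[0.5,0,0,15,0],[0.5,0,0,15,0],[0.5,0,0,10,0],[0.5,0,0,5,0],[0.5,0,0,0,0],[0.5,0,0,0,0]]]' >/dev/null; python3 -c "
from h import *; go(.649,.045,.0325)"
```

```text
[0.6478 0.044  0.016 ] diam 58.8
clk 48.5 pos [0.6465 0.0448 0.062 ] heading 179.95 tilt 4.18 w 0.699 F [ 0.5 -0.7 -0.4]
shift now [-0.4 -0.4 29.6] turn -0.1  shift at yaw [[-2.5  0.2 29.5]]
```

```bash
python3 -m inch '[[[0.5,0,-1,6,0],[0.5,0,0,8,0],[0.5,0,0,6,0],[0.5,0,0,3,0],[0.5,0,0,1,0],[0.5,0,0,0,0],[0.5,0,0,0,0]]]'; python3 -c "
from h import *; go(.648,.044,.0325)
f=eyes.get_image('scene')['frame'];cv2.imwrite('pics/s27.png',cv2.resize(f[110:220,200:340],None,fx=5,fy=5,interpolation=cv2.INTER_CUBIC))"
```

```text
clock: 49.2
position: [0.6494, 0.0443, 0.0372]
ee_rot: [0.0, 3.069, 0.032]
force: [-0.0, -0.1, -1.2]
width: 0.699
clk 49.2 pos [0.6494 0.0443 0.0372] heading 179.94 tilt 4.31 w 0.699 F [-0.  -0.1 -1.2]
shift now [ 1.7 -0.4  4.6] turn -0.1  shift at yaw [[ 1.4 -0.3  4.7]]
```

View pics/s27.png

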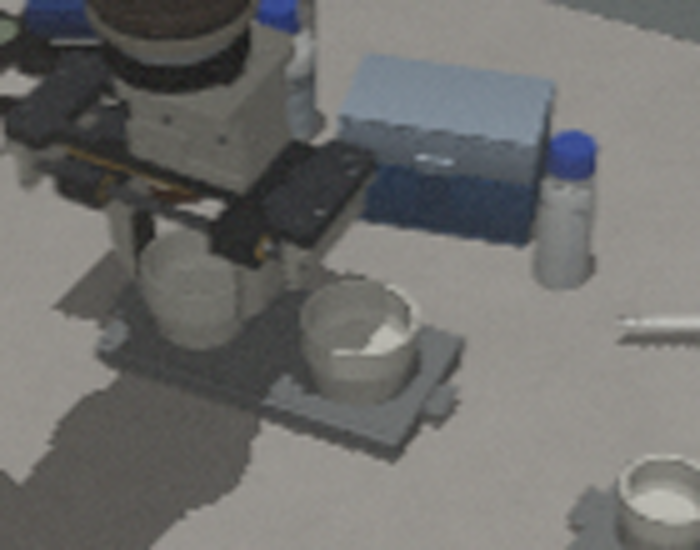

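```bash
python3 -m inch '[[[0.5,1,0,2,0],[0.5,0,0,2,0],[0.5,0,0,1,0],[0.5,0,0,0,0]]]'; python3 -c "
from h import *; go(.648,.044,.0325)"
```

```text
clock: 49.65
position: [0.6491, 0.0444, 0.0326]
ee_rot: [0.0, 3.068, 0.032]
force: [-1.4, -0.6, 1.8]
width: 0.697
clk 49.65 pos [0.6491 0.0444 0.0326] heading 179.94 tilt 4.39 w 0.697 F [-1.4 -0.6  1.8]
shift now [ 1.1 -0.4  0.1] turn -0.1  shift at yaw [[ 1.1 -0.4  0.1]]
```

```bash
python3 -m inch '[[[0.28,0,0,0.5,0],[0.25,0,0,0,0],[0.22,0,0,0,0],[0.2,0,0,0,0],[0.2,0,0,0,0],[0.2,0,0,-6,0],[0.2,0,0,-12,0],[0.2,0,0,-18,0],[0.2,0,0,-22,0],[0.2,0,0,-25,0],[0.2,0,0,-20,0],[0.2,0,0,0,0]]]';python3 -m inch '[[[0.2,15,5,-5,0],[0.2,25,5,-5,0],[0.2,25,5,-5,0],[0.2,25,5,-5,0],[0.2,25,5,-5,0],[0.2,25,5,-5,0],[0.2,25,5,-5,0],[0.2,20,0,-5,0],[0.2,15,0,0,0],[0.2,5,0,0,0],[0.2,0,0,0,0],[0.2,0,0,0,0]]]'>/dev/null; python3 - <<'E'
from h import *
go(.4,.1,.2)
d=eyes.get_image('scene');f=d['frame'];cv2.imwrite('pics/s28.png',cv2.resize(f[110:250,130:400],None,fx=2.9,fy=2.9,interpolation=cv2.INTER_CUBIC))
d=eyes.get_image('top');f=d['frame'];cv2.imwrite('pics/t28.png',cv2.resize(f[135:215,105:385],None,fx=2.8,fy=2.8,interpolation=cv2.INTER_CUBIC))
E
```

```text
clock: 50.85
position: [0.6418, 0.0419, 0.1438]
ee_rot: [0.001, 3.065, 0.033]
force: [-0.3, 0.3, -0.2]
width: 0.802
clk 52.05 pos [0.4257 0.0768 0.1703] heading 179.91 tilt 4.76 w 0.8 F [ 0.6 -0.3 -0.2]
shift now [ 23.3  23.9 -31.1] turn -0.1  shift at yaw [[ 25.7  23.2 -29.7]]
```

View pics/s28.png

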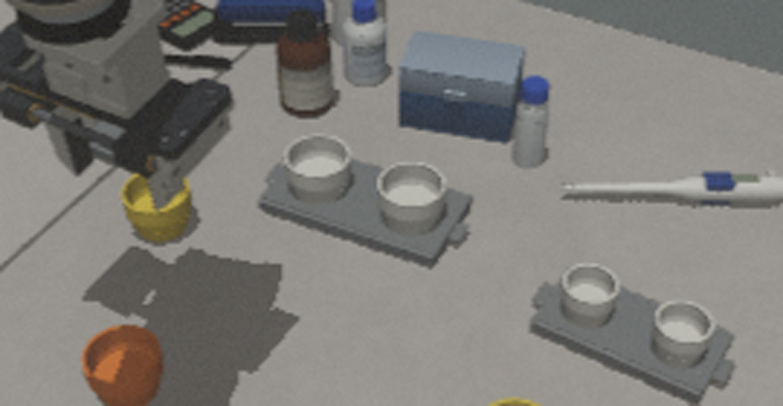

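View pics/t28.png

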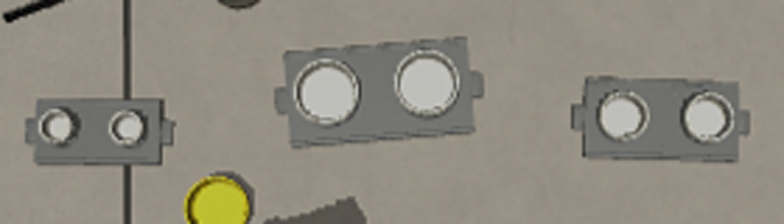

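All six stand in wells from above: small (58,127) and (128,127), large (327,91) and (426,83), medium (622,117) and (707,117). The gripper hides the small rack in the scene view, so I'll clear it and check heights numerically.

```bash
python3 -m inch '[[[0.2,5,-20,-5,0],[0.2,5,-22,-5,0],[0.2,5,-22,-5,0],[0.2,5,-22,-5,0],[0.2,5,-22,-5,0],[0.2,5,-22,-5,0],[0.2,5,-20,-5,0],[0.2,0,-15,0,0],[0.2,0,-5,0,0],[0.2,0,0,0,0],[0.2,0,0,0,0]]]'>/dev/null; python3 - <<'E'
from h import *
d=eyes.get_image('scene');f=d['frame'];cv2.imwrite('pics/s29.png',cv2.resize(f[130:180,130:220],None,fx=8,fy=8,interpolation=cv2.INTER_CUBIC))
t=eyes.get_image('top')
for n,x,y,h in [('sL',58,127,.045),('sR',128,127,.045),('lg',327,91,.051),('rk',426,83,.051),('mN',622,117,.048),('mF',707,117,.048)]:
    P=ray(t,105+(x+.5)/2.8-.5,135+(y+.5)/2.8-.5,h);q=proj(d,P);print(n,np.round(P[:2],4),'scene-crop expected rim centre',np.round((q-[130,110]+.5)*2.9-.5,0), 's29',np.round((q-[130,130]+.5)*8-.5))
E
```

```text
sL [0.6212 0.3094] scene-crop expected rim centre [86. 97.] s29 [237. 110.]
sR [0.6199 0.2402] scene-crop expected rim centre [138. 118.] s29 [381. 166.]
lg [0.6511 0.043 ] scene-crop expected rim centre [320. 156.] s29 [883. 272.]
rk [ 0.6572 -0.0541] scene-crop expected rim centre [412. 185.] s29 [1137.  350.]
mN [ 0.6205 -0.2453] scene-crop expected rim centre [589. 283.] s29 [1626.  623.]
mF [ 0.6189 -0.3282] scene-crop expected rim centre [683. 320.] s29 [1885.  723.]
```

View pics/s29.png

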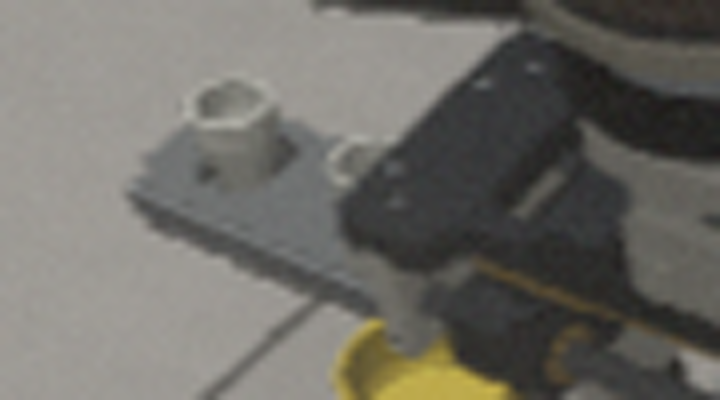

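Observed rims match the seated-height predictions within about 1–2.5 px, and all lie within 4 mm of their well centres. The arm is clear, so I'm signing off.

```bash
python3 - <<'E'
from h import *
go(0,0,0)
from cell import workorder
print(workorder.sign_off())
E
```

```text
clk 53.35 pos [ 0.3938 -0.1013  0.1999] heading 179.8 tilt 4.84 w 0.795 F [ 0.4  0.1 -0.6]
shift now [409.2  96.7 168.7] turn -0.2  shift at yaw [[393.8 101.3 199.9]]
the job is handed in; nothing more can be done
None
```

I un-nested the crucibles and set all five in the racks for their sizes: both small, both medium, and the large one in the free well. I handed the job in at about 53 s with the gripper open and clear of everything; no verdict was reported.

**Placement:** in the last top view, every crucible, including the one already racked, sat within about 4 mm of its well centre. For five of them, the rims in the scene view matched the height expected with the foot fully down, within about 1–2.5 pixels. I never ran a numeric test for tilt, and saw no lean in the pictures.

**Weaker checks:**
- In the last scene view, small_1 was partly hidden behind the gripper. Only its left rim edge could be checked there, and it agreed; an earlier view showed it standing seated.
- The tool's tilt drifted to about 4.8° over the job, with no way to correct it through the moves. No placed crucible showed any effect.
- My first wrist-camera measurements of the crucibles were 2–5 mm off in y because the arm was still settling. I measured each one again before gripping it.

**Bystanders:** the racked large crucible and the blue-capped vial looked undisturbed in the pictures. I did not measure the vial's final position.

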